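# Close the two-tier cup carrier

## Task

The upper tier of the cup carrier is drying on the sloping level of the drainer. Take it by its handle and lower it gently, without dropping it, onto the lower tier so that all four corner lugs drop into their sockets and it sits fully home. Then fold both end clips down round the rim until they are closed, so that the carrier can be lifted by its handle; leave it standing upright on the counter and knock nothing over.

Things in the scene. Friction and masses are not known exactly. Their poses are not given: they have to be found in the camera images.
- upper_tier: Loose teal tray 150 (its x) x 200 (y) x 34 mm, walls 4 mm, 0.46 kg. Origin: centre of its underside, z out of its open top. Underneath, four round tapered lugs (12 mm thick, 7 at the tip, 10 long) at x +-62, y +-87 mm. At the start it lies on the drainer's sloping rails, tipped 30 degrees down towards the drainer's front, against two stops there. Same after a half turn about z.
- handle (a point): Middle of the light wooden handle bar, 58 mm above the middle of the upper tier's underside; axes as the upper tier's. The bar runs along y: 14 mm thick (x), 18 mm tall, 116 mm long, on two posts (20 x 12 mm) at y +-50 mm, with 45 mm free below it.
- lower_tier: Loose teal box 150 (x) x 200 (y) x 70 mm, 1.4 kg, two brown cups stowed in it (fixed, below the rim). Origin: centre of its underside, z up. A rim flange 5 mm thick stands out 5 mm round the top. Square sockets 16 x 16 mm, 16 mm deep, in the tops of its corner posts at x +-62, y +-87 mm. The upper tier's underside rests on its top, either way round.
- lower_seat (a point): Centre of the lower tier's top, 70 mm above its underside; the upper tier's origin comes here when it is fully home. Axes as the lower tier's.
- clip_a (a joint): Angle (rad) of the black clip flap on the upper tier's +y end: 0 closed (hanging straight down, its hook 2 mm below the lower tier's flange), 1.57 straight out, limit 2.1. It stays where it is left; its hinge resists with 0.03 N m (about 1 to 2 N at the flap's edge).
- clip_a_hinge (a point): Middle of clip a's hinge, at y +109, z +5 mm of the upper tier, along the tier's x. The flap is 58 mm wide, 4 mm thick and 32 mm long from hinge to free edge; when closed its outer face is 3 mm outside the hinge line, with a thumb lip 3 mm more at the free edge.
- clip_a_tip (a point): Middle of clip a's free edge (32 mm from the hinge; outer face).
- clip_b (a joint): The same for the clip flap on the upper tier's -y end.
- clip_b_hinge (a point): Middle of clip b's hinge, at y -109, z +5 mm of the upper tier; otherwise as clip a.
- clip_b_tip (a point): Middle of clip b's free edge.
- drainer: Fixed steel wire drainer on a white drip tray 215 x 215 mm. Origin: centre of its foot; -x is its open front. Sloping rails at y +-50 mm, front stops 20 mm tall. An upper wire level 330 mm high, two pale cups on it (to 393 mm), runs from x -40 mm back to uprights at x +90, y +-88 mm, over the tray: come in slanting from the front, square to the tray; bring it out forwards before up.
- shaker: Loose steel cocoa shaker, 43 mm thick, 92 mm tall, standing behind the work. Origin under its centre, z up.
- spice: Loose brown cinnamon jar with a red cap, 45 mm thick, 106 mm tall, standing behind the work. Origin under its centre, z up.
- upturned_cup: Loose peach cup standing upside down at the left, 104 x 122 x 60 mm. Origin under its centre, z up.
- tamper: Loose tamper with a wooden grip, 58 mm thick, 90 mm tall, standing at the right. Origin under its centre, z up.

How it is judged:
By the outcome, as a careful person would: the job done as asked, in the order asked, and still so for the second after the job is handed in, with the robot touching nothing.
It also fails if it takes over 58 s, if anything falls off the work surface, if the arm or the gripper's body presses on something with over 40 N, if the wrist force passes 120 N, or if a joint passes its speed limit or range.

## Robot

A 6-joint arm with a two-finger parallel gripper is mounted at the origin on a cart in front of the work surface, level with it; the furniture and walls round the work are solid. World frame = base frame: x ahead of the robot, y to its left, z up, the work surface at z = 0. Lengths are in m, angles in rad, forces in N, time in s.
With the tool pointing down it reaches from about 0.35 to 0.85 m from the base axis. Payload 8.1 kg.
Tool frame: the origin (TCP) lies at the very end of the fingers, on their centre line; the grasp point (between the pads) lies 19 mm behind it; z points along the fingers, y is the line along which they close (so a half turn about z gives the same grasp; the last joint's range is limited). The gripper opens to 93 mm and grips with 3 to 60 N. Pads are 15 mm wide; open, the fingers measure 128 mm over their backs; the gripper's body (75 mm by 188 mm) begins 65 mm behind the grasp point.
Start: joints at [-1.43, 0.13, 1.488, -0, 1.523, -0.085], TCP at [0.134, -0.585, 0.219] pointing down, gripper open.
Joint ranges: [-2.96, 2.96], [-0.89, 2.26], [0.02, 2.5], [-1.34, 4.48], [0, 2.73], [-2.66, 2.66]. Speed limits (rad/s): [2.39, 2.39, 2.79, 3.14, 3.14, 3.14].

## Interface

Orientations are given as a rotation vector (axis times angle).
In Python, from plant import robot gives the robot as it stands.
- The arm moves only by the tool play_rows, never from a script. Its argument "deltas" is one flat list of numbers, 5 for each row, row after row: the shift along the tool's x, y, z in mm, then the turn about the tool's z in degrees, then the finger opening in mm, from 0 to 93. A call has 1 to 10 rows; each row shifts and turns the commanded pose from where the row before left it, along the tool's axes as they then stand; what a row does not reach is not made up. A row lasts 1/12 s, in which the tool goes at most 41.7 mm and 7.16 degrees, less where a joint would pass 70% of its speed; a pose out of reach is approached as far as the arm can. A call with a gripper value outside its range is refused whole. The fingers move at their own pace and stop on an object; "newtons" is the grip in N (left out, the last holds). Time passes only in rows, so rows that do not move let the fingers close. It gives the time, the measured TCP pose, the force, the opening and the grip force at its end, in the units of the state.
- robot.read_state(): the state, without advancing time (a new reading comes with each control period).
- robot.read_camera(name): name is "side" or "top" or "wrist"; returns a dict with "pixels" (420x560x3 uint8, blue, green, red), "mtx" (3x3 intrinsics, pixels), "eye" and "rotation" of the camera in the world. Camera axes: x right, y up, looking along -z (the intrinsics and any distortion apply to the point x, -y, -z); pixel columns grow to the right and rows downward; lengths in m; the calibration is good to about 2 mm. The wrist camera is an equidistant fisheye: a pixel r from the principal point sees the ray r / f radians off the axis. A picture is of the moment at which its call begins. There is no depth.
- robot.close_job(): hands the job in; it is judged then, once.
The state is a dict: "t": time; "q": joint angles; "dq": joint speeds; "joint_torque": joint torques, N m; "tool_pos": TCP position; "orientation": TCP orientation; "force": force on the tool from outside, world axes, zero at the start; "wrist_torque": the same for the moment, N m; "opening": finger opening in m; "gripper_force": force on a finger pad.
Only numpy, scipy, OpenCV 4.12 (cv2) and the standard library are available. Lean on these libraries where they do the work, as an engineer would, in place of code of your own. Each camera call takes 0.05 s, during which the arm holds its last target. There are 200 camera calls.

## Working session

There is one attempt and no reset: what is moved stays moved. The work goes in short steps, Python scripts to look and compute and a tool call to move; the robot and the scene stay as the last step left them, time stands still between calls to the robot, and variables do not carry over. Pictures are saved under pics/ and viewed, at most 10 in all, crops included, and the job is handed in when it is done.

Besides the shell and the picture viewer there is one more tool, called after ">>>" as a command line: name --argument value ..., lists and objects as JSON in quotes. play_rows: Moves the arm, as the interface text tells. Its arguments: {"type":"object","properties":{"deltas":{"type":"array"},"newtons":{"type":"number"}},"required":["deltas"]}

```bash
ls; mkdir -p pics; python3 - <<'E'
from plant import robot
import cv2,numpy as np,pickle
d={}
for n in("side","top","wrist"):
    c=robot.read_camera(n);d[n]=c
    cv2.imwrite(f"pics/{n}0.png",c["pixels"]);print(n,c["eye"],np.round(c["rotation"],3).tolist(),np.round(c["mtx"],1).tolist(),[k for k in c])
pickle.dump(d,open("c0.pkl","wb"))
print(robot.read_state())
E
```

```text
pics
side [ 0.54331575 -1.30694019  1.02103163] [0.937, -0.007, -0.054] [[473.4, 0.0, 285.0], [0.0, 473.4, 214.9], [0.0, 0.0, 1.0]] ['pixels', 'mtx', 'eye', 'rotation']
top [ 0.36230392 -0.01364045  1.28212797] [0.159, -0.151, -1.591] [[379.7, 0.0, 281.4], [0.0, 379.7, 213.0], [0.0, 0.0, 1.0]] ['pixels', 'mtx', 'eye', 'rotation']
wrist [ 0.2150294 -0.5667218  0.3842073] [-0.251, 0.202, -1.334] [[325.2, 0.0, 279.9], [0.0, 325.2, 204.5], [0.0, 0.0, 1.0]] ['pixels', 'mtx', 'eye', 'rotation']
{'t': 0.15, 'q': array([-1.43039143e+00,  1.30988675e-01,  1.48901417e+00,  9.19912687e-06,
        1.52301197e+00, -8.54092598e-02]), 'dq': array([-0.00031247, -0.00150258, -0.00209122,  0.00149998,  0.00154702,
       -0.00106357]), 'joint_torque': array([ 4.11504909e-03, -5.60475469e+01, -4.92334485e+01,  7.71154859e-02,
        3.06491693e-02, -1.20565383e-04]), 'tool_pos': array([ 0.13429842, -0.58432912,  0.21783605]), 'orientation': array([-3.12017665e+00, -3.53793992e-01,  4.69716206e-05]), 'force': array([0.36975134, 0.08002918, 0.02040769]), 'wrist_torque': array([0.03189926, 0.03129857, 0.0531743 ]), 'gripper_force': 0.0, 'opening': 0.09290230910595716}
```

View pics/side0.png

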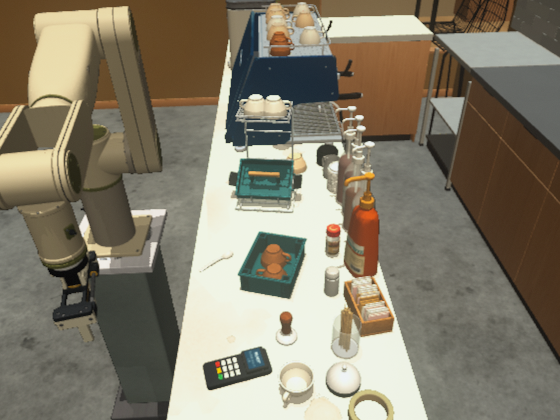

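View pics/top0.png

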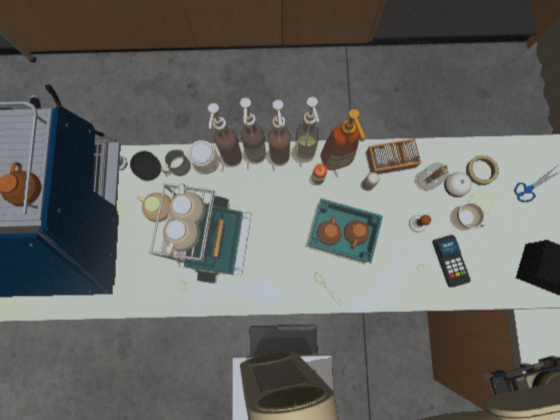

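The side view has the drainer with the tray at about (265,178) and the lower tier at (273,263). In the top view the tray is at (215,240), its handle at (219,238), and the lower tier at (345,232). I'll enlarge these.

```bash
python3 - <<'E'
import pickle,cv2,numpy as np
d=pickle.load(open("c0.pkl","rb"))
def crop(n,x,y,w,h,s):
    im=cv2.resize(d[n]["pixels"][y:y+h,x:x+w],None,fx=s,fy=s,interpolation=cv2.INTER_CUBIC)
    for k in range(0,w,10): cv2.putText(im,str(x+k),(k*s,8),0,.3,(0,0,255),1); cv2.line(im,(k*s,8),(k*s,12),(0,0,255),1)
    for k in range(10,h,10): cv2.putText(im,str(y+k),(0,k*s+3),0,.3,(0,0,255),1)
    return im
a=np.hstack([crop("side",225,90,80,120,5),crop("top",150,175,80,120,5)]);cv2.imwrite("pics/z1.png",a)
b=np.vstack([crop("side",235,225,80,75,4),crop("top",300,190,80,75,4)])
c=np.hstack([crop("top",190,175,70,120,5)])
cc=np.hstack([b,c]);cv2.imwrite("pics/z2.png",cc);print(a.shape,cc.shape)
E
```

```text
(600, 800, 3) (600, 670, 3)
```

View pics/z1.png

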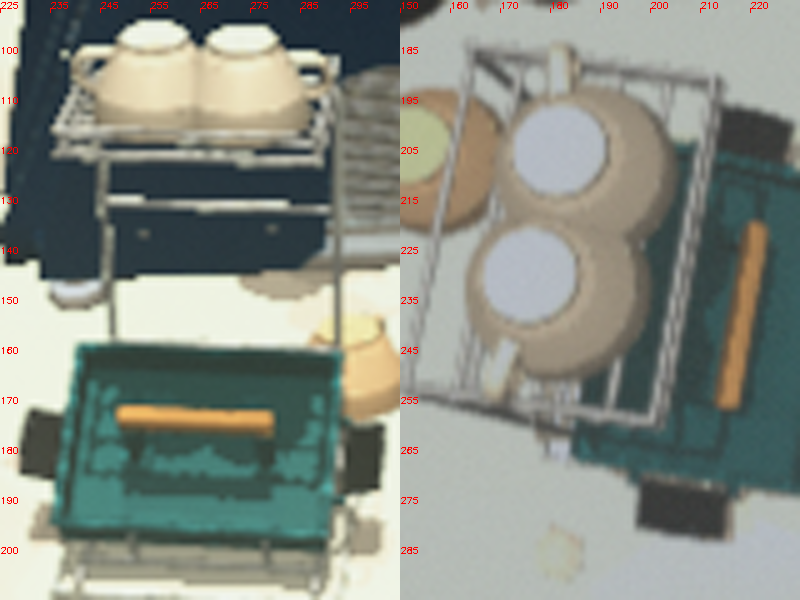

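View pics/z2.png

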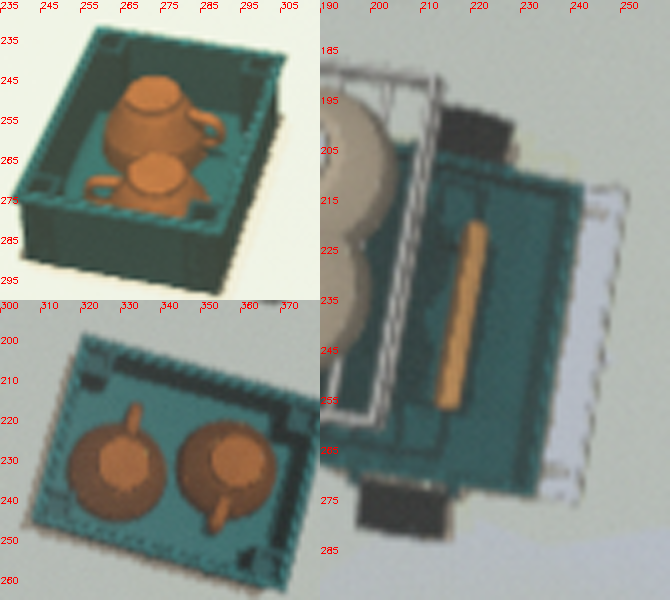

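The crops show the handle bar ends: side (248.6,173.4) and (279.4,174.8), top (221.4,219.4) and (216,256.6). The rim corners and wire-level corners are also legible. Next I fit the poses.

```bash
cat > h.py <<'E'
import numpy as np,cv2
from scipy.spatial.transform import Rotation as R
from scipy.optimize import least_squares
def proj(c,P):
    P=np.atleast_2d(P); r=R.from_rotvec(c["rotation"]) if np.ndim(c["rotation"])==1 else R.from_matrix(c["rotation"])
    p=r.inv().apply(P-c["eye"])*[1,-1,-1]; K=c["mtx"]
    return np.c_[K[0,0]*p[:,0]/p[:,2]+K[0,2],K[1,1]*p[:,1]/p[:,2]+K[1,2]]
E
python3 - <<'E'
from h import *
import pickle
d=pickle.load(open("c0.pkl","rb"));S,T=d["side"],d["top"]
# lower tier x,y,yaw
def T3(p,L): return R.from_rotvec([0,0,p[2]]).apply(np.array(L))+[p[0],p[1],0]
f=lambda p:np.r_[(proj(S,T3(p,[[.08,.105,.07],[.08,-.105,.07],[-.08,.105,.07],[-.08,-.105,.07]][0:0]+[[-.08,.105,.07],[.08,.105,.07],[-.08,-.105,.07],[.08,-.105,.07]]))-[[259.5,232],[306.8,239.3],[238.8,274.5],[290.5,283.8]]).ravel(),
 (proj(T,T3(p,[[.08,.105,.07],[-.08,.105,.07],[-.08,-.105,.07]]))-[[321.3,198.8],[306.3,246.8],[371.3,263]]).ravel()]
s=least_squares(f,[.35,-.15,0]);print("lower",s.x,np.degrees(s.x[2]),np.round(s.fun,1).tolist())
# drainer
g=lambda p:np.r_[(proj(T,T3(p,[[-.04,-.088,.33],[-.04,.088,.33],[-.1075,-.1075,.01],[-.1075,.1075,.01]]))-[[214,191],[201.4,258.6],[251,213],[241.4,275]]).ravel()]
for y0 in(1.57,):
  s2=least_squares(g,[.35,.25,y0]);print("drainer",s2.x,np.degrees(s2.x[2]),np.round(s2.fun,1).tolist())
# tray x,y,z,yaw ; tilt 30 
def TT(p,L,t=30): return (R.from_rotvec([0,0,p[3]])*R.from_rotvec([0,np.radians(-t),0])).apply(np.array(L))+p[:3]
HB=[[0,.058,.058],[0,-.058,.058]]
def k(p,full=0):
  a=(proj(S,TT(p,HB))-[[248.6,173.4],[279.4,174.8]]).ravel()
  b=(proj(T,TT(p,[[0,-.058,.067],[0,.058,.067]]))-[[221.4,219.4],[216,256.6]]).ravel()
  c=(proj(T,TT(p,[[-.075,-.1,.034],[-.075,.1,.034]]))-[[242.4,211.6],[233.6,274]]).ravel()
  e=(proj(S,TT(p,[[.075,.1,.034],[.075,-.1,.034],[-.075,.1,.034],[-.075,-.1,.034]]))-[[241,159],[293.4,160.4],[236,196],[290.6,198]]).ravel()
  return np.r_[a,b,c,e]
s3=least_squares(k,[.35,.25,.1,1.57]);p=s3.x;print("tray",p,np.degrees(p[3]),np.round(s3.fun,1).tolist())
H=TT(p,[[0,0,.058]])[0];print("handle",H)
D=s2.x;q=R.from_rotvec([0,0,-D[2]])
print("handle in drainer",q.apply(H-[D[0],D[1],0]),"tray org",q.apply(p[:3]-[D[0],D[1],0]))
for L in([-.075,0,.034],[.075,0,.034],[-.075,0,0],[0,0,.058]):print(L,TT(p,[L])[0],q.apply(TT(p,[L])[0]-[D[0],D[1],0]))
E
```

```text
lower [ 0.54394689 -0.21816349 -0.3019547 ] -17.300730017730658 [-1.4, -1.5, -0.5, -1.7, -1.9, -0.4, -0.2, -0.7, -0.3, -1.2, 2.0, -2.4, 1.1, -0.6]
drainer [0.53365427 0.216171   1.40127133] 80.286933441762 [-0.0, 0.3, 0.0, 0.3, 0.4, -0.9, -0.3, 0.1]
tray [0.5274664  0.21622399 0.05836449 1.42236809] 81.49568844614488 [-0.2, 0.7, 0.2, 0.5, 0.8, -0.3, 0.4, -0.6, -0.6, 0.4, -0.7, -1.4, -0.6, 0.4, -0.7, 0.8, -0.2, -1.3, -0.7, -1.0]
handle [0.52317777 0.18754285 0.10859396]
handle in drainer [-0.0299853   0.00549634  0.10859396] tray org [-0.00099175  0.0061081   0.05836449]
[-0.075, 0, 0.034] [0.51534704 0.13517316 0.05030935] [-0.08292542  0.00437931  0.05030935]
[0.075, 0, 0.034] [0.53455771 0.26364865 0.12530935] [0.04694948 0.00711965 0.12530935]
[-0.075, 0, 0] [0.51786107 0.15198624 0.02086449] [-0.0659292   0.00473793  0.02086449]
[0, 0, 0.058] [0.52317777 0.18754285 0.10859396] [-0.0299853   0.00549634  0.10859396]
```

>>> play_rows --deltas '[0, -18, -35, 0, 93, 0, -18, -35, 0, 93, 0, -18, -35, 0, 93, 0, -18, -35, 0, 93, 0, -18, -35, 0, 93, 0, -18, -35, 0, 93, 0, -18, -35, 0, 93, 38, -6, -10, -5, 93, 40, -3, 0, -5.5, 93, 40, -3, 0, -5.5, 93]'

```text
t: 0.98
tool_pos: [0.2151, -0.4136, 0.4749]
orientation: [3.039, 0.787, 0.001]
force: [0.8, -1.3, -0.8]
opening: 0.0924
gripper_force: 0.0
```

>>> play_rows --deltas '[40, -2, 0, -5.5, 93, 40, -2, 0, -5.5, 93, 40, -2, 0, -5.5, 93, 40, -2, 0, -5.5, 93, 40, -2, 0, -5.5, 93, 40, -2, 0, -5.5, 93, 40, -2, 0, -5.5, 93, 40, -2, 0, -5.5, 93, 40, -2, 0, -5.5, 93, 40, -2, 0, -5.5, 93]'

```text
t: 1.82
tool_pos: [0.4273, -0.0902, 0.473]
orientation: [-2.33, -2.106, 0.001]
force: [0.7, 0.1, -0.2]
opening: 0.0929
gripper_force: 0.0
```

>>> play_rows --deltas '[40, -2, 0, -5.5, 93, 40, -2, 0, -5.5, 93, 40, -2, 0, -5.5, 93, 40, -2, 0, -5.5, 93, 40, -2, 0, -5.5, 93, 40, -2, 0, -5.5, 93, 40, -2, 0, -5.5, 93, 40, -2, 0, -5.5, 93, 40, -2, 0, -5.5, 93, 40, -2, 0, -5.5, 93]'

```text
t: 2.65
tool_pos: [0.284, 0.2677, 0.4731]
orientation: [-1.095, -2.944, 0.001]
force: [-0.3, 1.6, -0.1]
opening: 0.0928
gripper_force: 0.0
```

>>> play_rows --deltas '[40, -2, -10, -5.5, 93, 40, -2, -10, -5.5, 93, 40, -2, -10, -5.5, 93, 40, -2, -10, -5.5, 93, 40, -2, -10, -5.5, 93, 30, -2, -20, -5, 93, 0, 0, -40, 0, 93, 0, 0, -40, 0, 93, 0, 0, -40, 0, 93, 0, 0, -40, 0, 93]'

```text
t: 3.48
tool_pos: [0.0786, 0.3616, 0.7022]
orientation: [0.233, 3.133, 0.002]
force: [0.2, 0.4, 2.3]
opening: 0.0928
gripper_force: 0.0
```

```bash
python3 -c "
from plant import robot
s=robot.read_state();print(s['t'],s['q'],s['tool_pos'],s['orientation'])"
```

```text
3.4833 [ 1.21803085e+00 -7.56749300e-02  7.50789663e-01 -3.08231758e-05
  2.46543007e+00 -2.04577333e-01] [0.07856449 0.36156682 0.7021912 ] [2.32575398e-01 3.13266391e+00 1.57397316e-03]
```

>>> play_rows --deltas '[0, 0, -40, 0, 93, 0, 0, -40, 0, 93, 0, 0, -40, 0, 93, 0, 0, -40, 0, 93, 0, 0, -40, 0, 93, 0, 0, -40, 0, 93]'

```text
t: 3.98
tool_pos: [0.0825, 0.3727, 0.7977]
orientation: [0.233, 3.107, 0.121]
force: [1.1, 3.1, -1.3]
opening: 0.0931
gripper_force: 0.0
```

```bash
python3 -c "
from plant import robot
s=robot.read_state();print(s['t'],s['q'],s['tool_pos'],s['orientation'])"
```

```text
3.9833 [ 1.21920636e+00  3.01399373e-01  2.95745598e-02 -2.29123185e-03
  2.72936289e+00 -2.04323492e-01] [0.08253989 0.37266986 0.79769738] [0.23256375 3.1074459  0.12145388]
```

>>> play_rows --deltas '[0, 0, 30, 0, 93, 0, 0, 30, 0, 93, 0, 0, 30, 0, 93, 0, 0, 30, 0, 93]'

```text
t: 4.32
tool_pos: [0.0834, 0.3748, 0.7293]
orientation: [0.232, 3.1, 0.153]
force: [0.6, 0.7, 1.2]
opening: 0.0929
gripper_force: 0.0
```

```bash
python3 -c "
from plant import robot
s=robot.read_state();print(s['t'],s['q'],s['tool_pos'],s['orientation'])"
```

```text
4.3167 [ 1.21884743e+00 -6.91316812e-02  6.78640878e-01 -1.17533390e-03
  2.42928506e+00 -2.03579154e-01] [0.08339583 0.37477075 0.72933899] [0.23186469 3.1002769  0.15349945]
```

>>> play_rows --deltas '[30, -3, 0, 0, 93, 30, -3, 0, 0, 93, 30, -3, 0, 0, 93, 0, 0, -30, 0, 93, 0, 0, -30, 0, 93, 0, 0, -30, 0, 93, 0, 0, -30, 0, 93, 0, 0, -30, 0, 93, 0, 0, -30, 0, 93, 0, 0, -30, 0, 93]'

```text
t: 5.15
tool_pos: [-0.0102, 0.3445, 0.8245]
orientation: [0.23, 3.095, 0.24]
force: [-0.8, -0.3, 0.3]
opening: 0.0932
gripper_force: 0.0
```

```bash
cat > st.py <<'E'
from plant import robot
from h import *
s=robot.read_state()
M=R.from_rotvec(s['orientation']).as_matrix();z=M[:,2];y=M[:,1];x=M[:,0]
az=lambda v:round(float(np.degrees(np.arctan2(v[1],v[0]))),1)
print("t%.2f"%s['t'],"q",np.round(s['q'],3),"pos",np.round(s['tool_pos'],4),"tilt %.1f"%np.degrees(np.arccos(-z[2])),"tiltaz",az(z),"yaz",az(y),"xaz",az(x),"x.z %.3f y.z %.3f"%(x[2],y[2]),"F",np.round(s['force'],1),"op %.4f gf %.1f"%(s['opening'],s['gripper_force']))
E
python3 st.py
```

```text
t5.15 q [ 1.481  0.231  0.024 -0.067  2.73  -0.005] pos [-0.0102  0.3445  0.8245] tilt 9.0 tiltaz 75.0 yaz 81.6 xaz 171.4 x.z -0.018 y.z 0.156 F [-0.8 -0.3  0.3] op 0.0932 gf 0.0
```

>>> play_rows --deltas '[0, -20, -30, 0, 93, 0, -20, -30, 0, 93, 0, -20, -30, 0, 93, 0, -20, -30, 0, 93]'

```text
t: 5.48
tool_pos: [-0.029, 0.2789, 0.861]
orientation: [0.229, 3.058, 0.418]
force: [0.1, 0.3, -0.1]
opening: 0.0931
gripper_force: 0.0
```

```bash
python3 st.py
```

```text
t5.48 q [ 1.586  0.115  0.024 -0.176  2.731 -0.007] pos [-0.029   0.2789  0.861 ] tilt 15.8 tiltaz 75.9 yaz 81.7 xaz 171.2 x.z -0.026 y.z 0.270 F [ 0.1  0.3 -0.1] op 0.0931 gf 0.0
```

>>> play_rows --deltas '[-3, -20, -30, 0, 93, -3, -20, -30, 0, 93, -3, -20, -30, 0, 93, -3, -20, -30, 0, 93, -3, -20, -30, 0, 93]'

```text
t: 5.9
tool_pos: [-0.0455, 0.1829, 0.8896]
orientation: [0.23, 3.005, 0.585]
force: [-0.8, -0.7, 0.2]
opening: 0.0929
gripper_force: 0.0
```

```bash
python3 st.py
```

```text
t5.90 q [ 2.073  0.005  0.023 -0.721  2.731 -0.061] pos [-0.0455  0.1829  0.8896] tilt 22.4 tiltaz 75.0 yaz 81.8 xaz 170.8 x.z -0.041 y.z 0.378 F [-0.8 -0.7  0.2] op 0.0929 gf 0.0
```

>>> play_rows --deltas '[-10, 10, 5, 0, 93, -12, 10, 5, 0, 93]'

```text
t: 6.07
tool_pos: [-0.0332, 0.1965, 0.8894]
orientation: [0.183, 3.01, 0.592]
force: [-0.7, 1.1, -0.2]
opening: 0.0931
gripper_force: 0.0
```

```bash
python3 st.py
```

```text
t6.07 q [ 1.82  -0.027  0.061 -0.45   2.718 -0.076] pos [-0.0332  0.1965  0.8894] tilt 22.5 tiltaz 76.5 yaz 83.6 xaz 172.6 x.z -0.044 y.z 0.381 F [-0.7  1.1 -0.2] op 0.0931 gf 0.0
```

>>> play_rows --deltas '[0, -20, -30, 0, 93, 0, -20, -30, 0, 93, 0, -20, -30, 0, 93]'

```text
t: 6.32
tool_pos: [-0.0351, 0.1623, 0.8929]
orientation: [0.244, 2.989, 0.603]
force: [-0.8, -0.2, 0.2]
opening: 0.0932
gripper_force: 0.0
```

```bash
python3 st.py
```

```text
t6.32 q [ 2.201 -0.018  0.03  -0.897  2.729 -0.103] pos [-0.0351  0.1623  0.8929] tilt 23.2 tiltaz 73.4 yaz 81.3 xaz 170.1 x.z -0.050 y.z 0.391 F [-0.8 -0.2  0.2] op 0.0932 gf 0.0
```

>>> play_rows --deltas '[-3, 16, 21, 0, 93, -3, 16, 21, 0, 93, 0, 0, 0, 0, 93]'

```text
t: 6.57
tool_pos: [-0.0288, 0.1923, 0.8789]
orientation: [0.209, 2.98, 0.603]
force: [0.5, 0.7, 0.1]
opening: 0.0932
gripper_force: 0.0
```

```bash
python3 st.py
```

```text
t6.57 q [ 1.936 -0.15   0.269 -0.532  2.634 -0.011] pos [-0.0288  0.1923  0.8789] tilt 23.4 tiltaz 72.6 yaz 82.8 xaz 171.2 x.z -0.065 y.z 0.393 F [0.5 0.7 0.1] op 0.0932 gf 0.0
```

>>> play_rows --deltas '[-1, -10, -18, 0, 93, -1, -10, -18, 0, 93, 0, -10, -12, 0, 93]'

```text
t: 6.82
tool_pos: [-0.0291, 0.1523, 0.8937]
orientation: [0.229, 2.975, 0.599]
force: [-0.8, -0.5, 0.2]
opening: 0.0928
gripper_force: 0.0
```

```bash
python3 st.py
```

```text
t6.82 q [ 2.284 -0.018  0.023 -1.026  2.731 -0.157] pos [-0.0291  0.1523  0.8937] tilt 23.4 tiltaz 71.5 yaz 82.0 xaz 170.4 x.z -0.067 y.z 0.391 F [-0.8 -0.5  0.2] op 0.0928 gf 0.0
```

```bash
cat > fk.py <<'E'
from h import *
D=[([-1.43039,.13099,1.48901,0,1.52301,-.08541],[.13430,-.58433,.21784]),([1.21803,-.07567,.75079,0,2.46543,-.20458],[.07856,.36157,.70219]),
([1.21921,.30140,.02957,-.0023,2.72936,-.2043],[.08254,.37267,.79770]),([1.21885,-.06913,.67864,-.0012,2.42929,-.2036],[.08340,.37477,.72934]),
([1.481,.231,.024,-.067,2.73,-.005],[-.0102,.3445,.8245]),([1.586,.115,.024,-.176,2.731,-.007],[-.029,.2789,.861]),
([2.073,.005,.023,-.721,2.731,-.061],[-.0455,.1829,.8896]),([1.82,-.027,.061,-.45,2.718,-.076],[-.0332,.1965,.8894])]
def fk(q,P):
    a1,d1,L2,e,L3,L6,lat,e6=P
    A=R.from_euler('Z',q[0]);B=A*R.from_euler('Y',q[1]);C=B*R.from_euler('Y',q[2]);F=C*R.from_euler('Z',q[3])*R.from_euler('Y',q[4])
    p=A.apply([a1,lat,d1])+B.apply([0,0,L2])+C.apply([e,0,L3])+F.apply([e6,0,L6])
    return p,F*R.from_euler('Z',q[5]+np.pi/2)
def fit():
    s=least_squares(lambda P:np.r_[np.ravel([fk(q,P)[0]-p for q,p in D]),1e-3*(P-[.1,.3,.4,.0,.4,.3,.05,0])],[.1,.3,.4,.0,.4,.3,.05,0]);return s.x,s.fun
P,_f=fit()
LO=np.array([-2.96,-.89,.02,-1.34,0,-2.66]);HI=np.array([2.96,2.26,2.5,4.48,2.73,2.66])
E
python3 - <<'E'
from fk import *
print(np.round(P,4),np.abs(_f[:24]).max())
q,p=D[6];r=fk(q,P)[1].as_rotvec();print(r,"vs .23 3.005 .585")
q,p=D[0];r=fk(q,P)[1].as_rotvec();print(r,"vs -3.12 -.354 0")
E
```

```text
Traceback (most recent call last):
NameError: name '_f' is not defined
```

```bash
cat >> fk.py <<'E'
fu=_f
def sim(q,rows,w=.3,keep=True):
    """emulate: rows of (dx,dy,dz mm, turn deg); weight w m/rad"""
    q=np.array(q,float);p,r=fk(q,P);out=[]
    for d in rows:
        p=p+r.apply(np.array(d[:3])/1e3);r=r*R.from_euler('Z',d[3],degrees=True)
        f=lambda x:np.r_[fk(x,P)[0]-p,w*(fk(x,P)[1]*r.inv()).as_rotvec(),1e-4*(x-q)]
        q=least_squares(f,np.clip(q,LO+1e-4,HI-1e-4),bounds=(LO,HI)).x
        if keep:p,r=fk(q,P)
        z=r.apply([0,0,1]);out.append((np.round(q,2),np.round(p,3),round(float(np.degrees(np.arccos(-z[2]))),1),round(float(np.degrees(np.arctan2(z[1],z[0])))),round(float(r.apply([1,0,0])[2]),3)))
    return q,out
E
python3 - <<'E'
from fk import *
print(np.round(P,4),np.abs(fu[:24]).max())
q,p=D[6];r=fk(q,P)[1].as_rotvec();print(r,"vs .23 3.005 .585")
q,p=D[0];r=fk(q,P)[1].as_rotvec();print(r,"vs -3.12 -.354 0")
for w in(.05,.1,.3,1):
    q,o=sim(D[1][0],[(0,0,-40,0)]*6,w);print(w,o[-1])
    q,o=sim(D[4][0],[(0,-20,-30,0)]*4,w);print(w,o[-1])
print("real .30 .03 0 2.73 tilt 4.4-5.9 [.0825 .3727 .7977];  .115 .024 -.176 2.731 tilt 15.8 az 76 [-.029 .279 .861]")
E
```

```text
[1.000e-04 3.185e-01 3.691e-01 6.160e-02 5.534e-01 3.778e-01 5.120e-02
 1.000e-04] 0.0002807309167191796
[0.23174055 3.00453675 0.58481471] vs .23 3.005 .585
[-3.12018122e+00 -3.53798648e-01  6.11855697e-05] vs -3.12 -.354 0
0.05 (array([ 0.89,  0.03,  0.02,  0.44,  2.49, -0.1 ]), array([0.07 , 0.322, 0.928]), 35.1, 78, -0.038)
0.05 (array([ 1.35, -0.03,  0.02,  0.14,  2.65,  0.06]), array([-0.026,  0.234,  0.911]), 29.0, 85, 0.029)
0.1 (array([ 0.97,  0.06,  0.02,  0.35,  2.53, -0.12]), array([0.07 , 0.322, 0.911]), 31.3, 78, -0.035)
0.1 (array([ 1.41, -0.01,  0.02,  0.07,  2.68,  0.05]), array([-0.026,  0.234,  0.902]), 26.3, 85, 0.023)
0.3 (array([ 1.16,  0.18,  0.02,  0.08,  2.71, -0.18]), array([0.069, 0.321, 0.843]), 13.1, 75, -0.025)
0.3 (array([ 1.54,  0.01,  0.1 , -0.11,  2.73,  0.  ]), array([-0.026,  0.238,  0.869]), 17.2, 79, -0.013)
1 (array([ 1.2 ,  0.17,  0.21,  0.  ,  2.73, -0.21]), array([0.072, 0.331, 0.798]), 2.2, 72, -0.006)
1 (array([ 1.51, -0.04,  0.27, -0.08,  2.73,  0.01]), array([-0.025,  0.242,  0.84 ]), 10.3, 76, -0.017)
real .30 .03 0 2.73 tilt 4.4-5.9 [.0825 .3727 .7977];  .115 .024 -.176 2.731 tilt 15.8 az 76 [-.029 .279 .861]
```

```bash
cat >> fk.py <<'E'
def ik(p,r,q0):
    f=lambda x:np.r_[fk(x,P)[0]-p,.3*(fk(x,P)[1]*r.inv()).as_rotvec()]
    s=least_squares(f,np.clip(q0,LO+1e-3,HI-1e-3),bounds=(LO,HI));return s.x,np.abs(s.fun).max()
E
python3 - <<'E'
from fk import *
from plant import robot
r=R.from_rotvec(robot.read_state()['orientation'])
for pos in([-.0,.6,.75],[.02,.7,.75]):
  q0,e=ik(np.array(pos),r,[1.4,.4,.5,0,1.9,0]);print(pos,np.round(q0,2),round(e,4))
  for w in(.3,.6,1):
   for push in([0,30,-10,0],[0,20,-30,0],[-10,20,-30,0]):
    q,o=sim(q0,[push]*8,w);print(w,push,o[3],o[-1][:5])
E
```

```text
[-0.0, 0.6, 0.75] [ 1.56  0.26  0.35 -0.15  2.14  0.04] 0.0
0.3 [0, 30, -10, 0] (array([ 1.54,  0.45,  0.02, -0.13,  2.11,  0.01]), array([0.012, 0.666, 0.798]), 32.7, 76, -0.054) (array([ 1.53,  0.43,  0.02, -0.11,  1.92,  0.01]), array([0.02 , 0.712, 0.856]), 44.5, 79, -0.041)
0.3 [0, 20, -30, 0] (array([ 1.57,  0.36,  0.02, -0.16,  2.18,  0.01]), array([-0.003,  0.595,  0.844]), 34.1, 77, -0.051) (array([ 1.59,  0.25,  0.02, -0.17,  2.07,  0.01]), array([-0.008,  0.563,  0.933]), 46.3, 79, -0.037)
0.3 [-10, 20, -30, 0] (array([ 1.48,  0.35,  0.02, -0.11,  2.19, -0.03]), array([0.035, 0.589, 0.847]), 34.0, 76, -0.057) (array([ 1.37,  0.23,  0.02, -0.01,  2.09, -0.07]), array([0.065, 0.551, 0.938]), 46.2, 78, -0.056)
0.6 [0, 30, -10, 0] (array([ 1.54,  0.47,  0.02, -0.14,  2.18,  0.01]), array([0.013, 0.652, 0.769]), 27.2, 74, -0.061) (array([ 1.52,  0.48,  0.02, -0.12,  2.09,  0.  ]), array([0.025, 0.687, 0.781]), 32.1, 76, -0.055)
0.6 [0, 20, -30, 0] (array([ 1.56,  0.38,  0.02, -0.16,  2.26,  0.01]), array([-0.   ,  0.581,  0.811]), 27.7, 74, -0.06) (array([ 1.57,  0.31,  0.02, -
[... 2291 characters left out ...]
rray([0.083, 0.601, 0.858]), 36.6, 76, -0.059)
1 [0, 30, -10, 0] (array([ 1.51,  0.54,  0.02, -0.12,  2.09,  0.  ]), array([0.032, 0.715, 0.737]), 28.5, 74, -0.06) (array([ 1.49,  0.55,  0.02, -0.1 ,  2.04, -0.  ]), array([0.042, 0.734, 0.739]), 30.7, 75, -0.058)
1 [0, 20, -30, 0] (array([ 1.53,  0.46,  0.02, -0.13,  2.17,  0.  ]), array([0.018, 0.647, 0.781]), 28.5, 74, -0.06) (array([ 1.53,  0.39,  0.02, -0.14,  2.21, -0.01]), array([0.016, 0.603, 0.819]), 30.7, 75, -0.057)
1 [-10, 20, -30, 0] (array([ 1.45,  0.45,  0.02, -0.09,  2.18, -0.04]), array([0.055, 0.641, 0.785]), 28.5, 74, -0.061) (array([ 1.36,  0.37,  0.02, -0.04,  2.21, -0.09]), array([0.084, 0.592, 0.825]), 30.7, 75, -0.061)
```

```bash
cat > to.py <<'E'
import sys
from h import *
from plant import robot
# usage: to.py dx dy dz (world mm) -> tool mm
s=robot.read_state();r=R.from_rotvec(s['orientation'])
for a in sys.argv[1:]:
    print(a,"->",np.round(r.inv().apply([float(v) for v in a.split(",")]),1))
E
python3 to.py " -240,410,-140" " -300,740,600"
python3 - <<'E'
from fk import *
from plant import robot
s=robot.read_state();r=R.from_rotvec(s['orientation'])
q=s['q']
for k in range(1,5):
  q,e=ik(s['tool_pos']+np.array([-.24,.41,-.14])*k/4,r,q);print(np.round(q,2),round(e,4))
E
```

```text
-240,410,-140 -> [313.6 288.3 252.6]
 -300,740,600 -> [ 378.3  870.9 -309.9]
[ 2.16 -0.09  0.34 -0.59  2.54  0.2 ] 0.0
[ 2.13  0.03  0.38 -0.48  2.41  0.31] 0.0
[ 2.12  0.25  0.24 -0.43  2.33  0.36] 0.0
[ 2.12  0.5   0.02 -0.42  2.27  0.38] 0.008
```

>>> play_rows --deltas '[24, 22, 20, 0, 93, 24, 22, 20, 0, 93, 24, 22, 20, 0, 93, 24, 22, 20, 0, 93, 24, 22, 20, 0, 93, 24, 22, 20, 0, 93, 24, 22, 20, 0, 93, 24, 22, 20, 0, 93, 24, 22, 20, 0, 93, 24, 22, 20, 0, 93]'

```text
t: 7.65
tool_pos: [-0.2093, 0.4601, 0.7865]
orientation: [0.224, 2.973, 0.61]
force: [0.4, 0.2, 0.5]
opening: 0.0928
gripper_force: 0.0
```

>>> play_rows --deltas '[24, 22, 20, 0, 93, 24, 22, 20, 0, 93, 24, 22, 20, 0, 93, 12, 28, -10, 0, 93, 12, 28, -10, 0, 93]'

```text
t: 8.07
tool_pos: [-0.2671, 0.5792, 0.7394]
orientation: [0.212, 2.973, 0.66]
force: [1.5, 0.3, 1.1]
opening: 0.0931
gripper_force: 0.0
```

```bash
python3 st.py
```

```text
t8.07 q [ 2.107  0.52   0.024 -0.408  2.238  0.366] pos [-0.2671  0.5792  0.7394] tilt 25.5 tiltaz 74.3 yaz 82.6 xaz 171.1 x.z -0.056 y.z 0.427 F [1.5 0.3 1.1] op 0.0931 gf 0.0
```

>>> play_rows --deltas '[18, 30, -18, 0, 93, 18, 30, -18, 0, 93, 18, 30, -18, 0, 93, 18, 30, -18, 0, 93]'

```text
t: 8.4
tool_pos: [-0.2885, 0.6052, 0.7597]
orientation: [0.195, 2.979, 0.826]
force: [0.5, -0.7, 0.1]
opening: 0.0929
gripper_force: 0.0
```

```bash
python3 st.py
```

```text
t8.40 q [ 2.127  0.515  0.022 -0.406  2.135  0.386] pos [-0.2885  0.6052  0.7597] tilt 31.0 tiltaz 81.5 yaz 82.7 xaz 172.4 x.z -0.009 y.z 0.515 F [ 0.5 -0.7  0.1] op 0.0929 gf 0.0
```

```bash
cat > path.py <<'E'
import sys
from fk import *
from plant import robot
# path.py turn_deg  x,y,z ... (world m waypoints): checks ik, prints tool deltas per leg
def main(turn,wps):
    s=robot.read_state();r=R.from_rotvec(s['orientation'])*R.from_euler('Z',turn,degrees=True);p=s['tool_pos'];q=s['q']
    for w in wps:
        w=np.array(w);n=max(2,int(np.linalg.norm(w-p)/.04)+1);qs=[];e=0
        for k in range(1,n+1):
            q2,er=ik(p+(w-p)*k/n,r,q);qs.append(np.abs(q2-q).max());q=q2;e=max(e,er)
        d=r.inv().apply(w-p)*1000
        print("to",np.round(w,3),"tool mm",np.round(d,1),"len",round(float(np.linalg.norm(d))),"rows",n,"per",np.round(d/n,1),"q",np.round(q,2),"maxdq/row",np.round(max(qs),2),"err",round(e,4));p=w
    return q
if __name__=="__main__": main(float(sys.argv[1]),[[float(v) for v in a.split(",")] for a in sys.argv[2:]])
E
python3 st.py; python3 path.py 2 0.05,.42,.72 .42,.08,.62 .51,.12,.225
```

```text
t8.40 q [ 2.127  0.515  0.022 -0.406  2.135  0.386] pos [-0.2885  0.6052  0.7597] tilt 31.0 tiltaz 81.5 yaz 82.7 xaz 172.4 x.z -0.009 y.z 0.515 F [ 0.5 -0.7  0.1] op 0.0929 gf 0.0
to [0.05 0.42 0.72] tool mm [-364.4 -128.3  -34.7] len 388 rows 10 per [-36.4 -12.8  -3.5] q [ 1.25 -0.47  1.14  0.09  1.94 -0.1 ] maxdq/row 0.34 err 0.0
to [0.42 0.08 0.62] tool mm [-421.1 -285.6  -59.6] len 512 rows 13 per [-32.4 -22.   -4.6] q [-0.41 -0.23  1.19  0.67  2.21 -1.41] maxdq/row 0.21 err 0.0
to [0.51  0.12  0.225] tool mm [ -86.  -156.8  365.7] len 407 rows 11 per [ -7.8 -14.3  33.2] q [-0.26 -0.15  1.86  0.54  1.51 -1.71] maxdq/row 0.09 err 0.0
```

>>> play_rows --deltas '[-20, -7, -2, 1, 93, -20, -7, -2, 1, 93, -20, -7, -2, 0, 93, -20, -7, -2, 0, 93, -22, -8, -2, 0, 93, -24, -8, -2, 0, 93, -24, -8, -2, 0, 93, -24, -8, -2, 0, 93, -24, -8, -2, 0, 93, -24, -8, -2, 0, 93]'

```text
t: 9.23
tool_pos: [-0.0855, 0.4985, 0.7387]
orientation: [0.237, 2.982, 0.83]
force: [0.8, 1.4, 0.6]
opening: 0.0931
gripper_force: 0.0
```

>>> play_rows --deltas '[-24, -8, -2, 0, 93, -24, -8, -2, 0, 93, -24, -8, -2, 0, 93, -24, -8, -2, 0, 93, -24, -8, -2, 0, 93, -24, -16, -3, 0, 93, -24, -16, -3, 0, 93, -24, -16, -3, 0, 93, -24, -16, -3, 0, 93, -24, -16, -3, 0, 93]'

```text
t: 10.07
tool_pos: [0.1285, 0.3491, 0.6971]
orientation: [0.234, 2.979, 0.824]
force: [1.0, 0.2, -0.4]
opening: 0.0928
gripper_force: 0.0
```

>>> play_rows --deltas '[-24, -16, -3, 0, 93, -24, -16, -3, 0, 93, -24, -16, -3, 0, 93, -24, -16, -3, 0, 93, -24, -16, -3, 0, 93, -24, -16, -3, 0, 93, -24, -16, -3, 0, 93, -24, -16, -3, 0, 93, -24, -16, -3, 0, 93, -24, -16, -3, 0, 93]'

```text
t: 10.9
tool_pos: [0.3381, 0.1647, 0.6395]
orientation: [0.236, 2.983, 0.814]
force: [-0.3, 1.2, 0.5]
opening: 0.0932
gripper_force: 0.0
```

```bash
python3 st.py;python3 path.py 0 .51,.115,.235
```

```text
t10.90 q [-0.246 -0.436  1.301  0.679  2.206 -1.226] pos [0.3381 0.1647 0.6395] tilt 30.5 tiltaz 81.1 yaz 80.9 xaz 171.0 x.z 0.001 y.z 0.508 F [-0.3  1.2  0.5] op 0.0932 gf 0.0
to [0.51  0.115 0.235] tool mm [-178.1 -224.2  337.1] len 442 rows 12 per [-14.8 -18.7  28.1] q [-0.26 -0.16  1.84  0.53  1.53 -1.71] maxdq/row 0.08 err 0.0
```

```bash
python3 path.py 0 .45,.05,.45 .51,.115,.235
```

```text
to [0.45 0.05 0.45] tool mm [-128.8 -178.6  114.6] len 248 rows 7 per [-18.4 -25.5  16.4] q [-0.44 -0.29  1.57  0.56  1.97 -1.65] maxdq/row 0.07 err 0.0
to [0.51  0.115 0.235] tool mm [-49.3 -45.7 222.6] len 232 rows 6 per [-8.2 -7.6 37.1] q [-0.26 -0.16  1.84  0.53  1.53 -1.71] maxdq/row 0.07 err 0.0
```

>>> play_rows --deltas '[-18.4, -25.5, 16.4, 0, 93, -18.4, -25.5, 16.4, 0, 93, -18.4, -25.5, 16.4, 0, 93, -18.4, -25.5, 16.4, 0, 93, -18.4, -25.5, 16.4, 0, 93, -18.4, -25.5, 16.4, 0, 93, -18.4, -25.5, 16.4, 0, 93, -8, -7.5, 37, 0, 93, -8, -7.5, 37, 0, 93, -8, -7.5, 37, 0, 93]'

```text
t: 11.73
tool_pos: [0.4787, 0.0853, 0.3405]
orientation: [0.234, 2.986, 0.812]
force: [0.0, -1.3, 0.7]
opening: 0.0929
gripper_force: 0.0
```

>>> play_rows --deltas '[-8, -7.5, 37, 0, 93, -8, -7.5, 37, 0, 93, -8, -7.5, 37, 0, 93, 0, 0, 0, 0, 93, 0, 0, 0, 0, 93]'

```text
t: 12.15
tool_pos: [0.5059, 0.1199, 0.2332]
orientation: [0.232, 2.991, 0.818]
force: [1.4, -0.3, 1.3]
opening: 0.0931
gripper_force: 0.0
```

```bash
python3 st.py; python3 path.py 0 .5246,.1971,.0926; python3 - <<'E'
from plant import robot
import cv2,pickle
d={n:robot.read_camera(n) for n in("wrist","side","top")}
pickle.dump(d,open("c1.pkl","wb"))
cv2.imwrite("pics/w1.png",cv2.resize(d["wrist"]["pixels"],(800,600),interpolation=cv2.INTER_CUBIC))
E
```

```text
t12.15 q [-0.251 -0.166  1.851  0.53   1.53  -1.709] pos [0.5059 0.1199 0.2332] tilt 30.6 tiltaz 82.0 yaz 81.0 xaz 171.3 x.z 0.008 y.z 0.508 F [ 1.4 -0.3  1.3] op 0.0931 gf 0.0
to [0.525 0.197 0.093] tool mm [ -7.9  -3.3 161.2] len 161 rows 5 per [-1.6 -0.7 32.2] q [-0.09  0.02  1.94  0.57  1.21 -1.72] maxdq/row 0.06 err 0.0
```

View pics/w1.png

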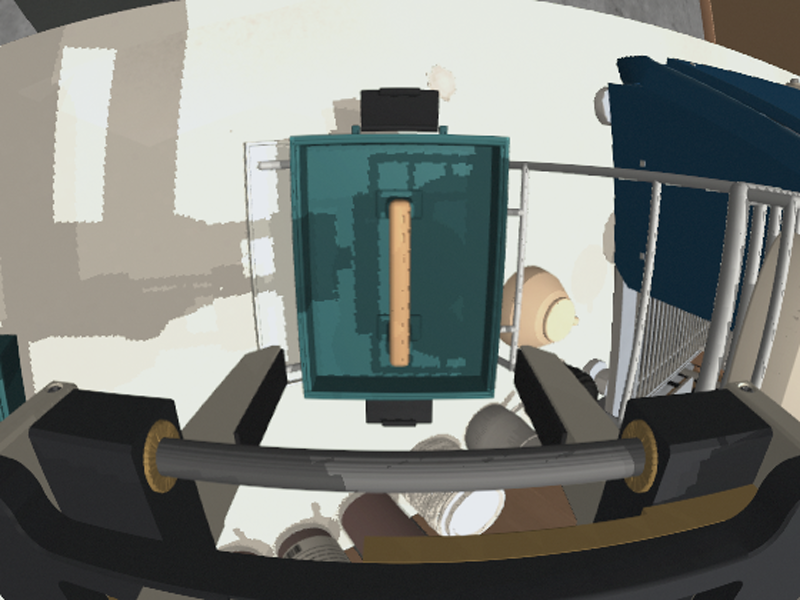

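The wrist view shows the tray square-on, with the bar running from (398,198) to (400,366) and the fingers on either side. Next I check the handle against my estimate.

```bash
cat >> h.py <<'E'
def fish(c,P_):
    r=R.from_rotvec(c["rotation"]);p=r.inv().apply(np.atleast_2d(P_)-c["eye"])*[1,-1,-1];K=c["mtx"]
    n=np.linalg.norm(p[:,:2],axis=1);th=np.arctan2(n,p[:,2]);return p[:,:2]/n[:,None]*th[:,None]*K[0,0]+[K[0,2],K[1,2]]
E
python3 - <<'E'
from h import *
import pickle
from plant import robot
W=pickle.load(open("c1.pkl","rb"))["wrist"];d0=pickle.load(open("c0.pkl","rb"));S,T=d0["side"],d0["top"]
TT=lambda p,L:(R.from_rotvec([0,0,p[3]])*R.from_rotvec([0,np.radians(-30),0])).apply(np.array(L))+p[:3]
p0=np.array([.5275,.2162,.0584,1.41])
bar=[[0,.058,.067],[0,-.058,.067]];rim=[[-.075,.1,.034],[.075,.1,.034],[-.075,-.1,.034],[.075,-.1,.034]]
print(np.round(fish(W,TT(p0,bar+rim))/.7))
m=np.array([[398,198],[400,367],[290,137],[509,136],[304,397],[495,399]])*.7
def k(p):
  a=(proj(S,TT(p,[[0,.058,.058],[0,-.058,.058]]))-[[248.6,173.4],[279.4,174.8]]).ravel()
  b=(proj(T,TT(p,[[0,-.058,.067],[0,.058,.067]]))-[[221.4,219.4],[216,256.6]]).ravel()
  return np.r_[a,b,(fish(W,TT(p,bar+rim))-m).ravel()]
s=least_squares(k,p0);p=s.x;print(p,np.degrees(p[3]),np.round(s.fun,1).tolist())
H=TT(p,[[0,0,.058]])[0];print("handle",H);st=robot.read_state();r=R.from_rotvec(st['orientation'])
print("handle in tool mm",r.inv().apply(H-st['tool_pos'])*1000)
E
```

```text
[[395. 201.]
 [395. 365.]
 [291. 141.]
 [500. 141.]
 [304. 393.]
 [486. 393.]]
[0.52392449 0.2131249  0.07065941 1.41360068] 80.99335284595675 [-1.5, -1.8, -0.9, -1.9, 1.3, 0.2, 0.6, 0.3, 1.1, 0.3, -0.3, 1.5, 0.5, -0.4, -1.2, 0.4, 1.0, 0.2, -1.7, -1.8]
handle [0.51938457 0.18448247 0.12088888]
handle in tool mm [ -1.02893432  -2.1880466  133.68813883]
```

>>> play_rows --deltas '[-3, -2, 26, 0, 93, 0, 0, 28, 0, 93, 0, 0, 28, 0, 93, 0, 0, 28, 0, 93, 0, 0, 28, 0, 93, 0, 0, 20, 0, 93, 0, 0, 0, 0, 93]'

```text
t: 12.88
tool_pos: [0.5203, 0.1987, 0.0955]
orientation: [0.233, 2.99, 0.821]
force: [-1.0, -0.4, -0.5]
opening: 0.0927
gripper_force: 0.0
```

```bash
python3 st.py
```

```text
t12.88 q [-0.088  0.006  1.954  0.575  1.212 -1.718] pos [0.5203 0.1987 0.0955] tilt 30.7 tiltaz 82.0 yaz 80.9 xaz 171.2 x.z 0.008 y.z 0.510 F [-1.  -0.4 -0.5] op 0.0927 gf 0.0
```

>>> play_rows --deltas '[0, 0, 0, 0, 10, 0, 0, 0, 0, 10, 0, 0, 0, 0, 10, 0, 0, 0, 0, 10, 0, 0, 0, 0, 10, 0, 0, 0, 0, 10, 0, 0, 0, 0, 10, 0, 0, 0, 0, 10]' --newtons 30

```text
t: 13.55
tool_pos: [0.5212, 0.198, 0.0968]
orientation: [0.234, 2.987, 0.821]
force: [0.1, -0.4, -0.1]
opening: 0.044
gripper_force: 0.0
```

```bash
python3 st.py
```

```text
t13.55 q [-0.089  0.005  1.953  0.576  1.213 -1.718] pos [0.5212 0.198  0.0968] tilt 30.7 tiltaz 81.8 yaz 80.9 xaz 171.1 x.z 0.007 y.z 0.511 F [ 0.1 -0.4 -0.1] op 0.0440 gf 0.0
```

>>> play_rows --deltas '[0, 0, 0, 0, 10, 0, 0, 0, 0, 10, 0, 0, 0, 0, 10, 0, 0, 0, 0, 10, 0, 0, 0, 0, 10, 0, 0, 0, 0, 10, 0, 0, -6, 0, 10, 0, 0, -12, 0, 10, 0, 0, -15, 0, 10]' --newtons 35

```text
t: 14.3
tool_pos: [0.5173, 0.1813, 0.1246]
orientation: [0.234, 2.99, 0.822]
force: [-0.5, -0.1, -4.8]
opening: 0.0139
gripper_force: 35.0
```

```bash
python3 st.py
```

```text
t14.30 q [-0.124 -0.041  1.942  0.562  1.281 -1.714] pos [0.5173 0.1813 0.1246] tilt 30.7 tiltaz 82.1 yaz 80.9 xaz 171.2 x.z 0.010 y.z 0.510 F [-0.5 -0.1 -4.8] op 0.0139 gf 35.0
```

>>> play_rows --deltas '[0, -8, -20, 0, 10, 0, -15, -25, 0, 10, 0, -15, -25, 0, 10, 0, -15, -25, 0, 10, 0, -15, -25, 0, 10, 0, -15, -25, 0, 10, 0, -15, -25, 0, 10, 0, -10, -25, 0, 10, 0, -5, -25, 0, 10, 0, 0, -20, 0, 10]'

```text
t: 15.13
tool_pos: [0.4851, -0.0384, 0.2751]
orientation: [0.238, 2.987, 0.819]
force: [0.8, 0.6, -3.3]
opening: 0.0133
gripper_force: 35.0
```

```bash
python3 st.py; cat > plan.py <<'E'
from fk import *
from plant import robot
s=robot.read_state();r0=R.from_rotvec(s['orientation']);p=s['tool_pos'];q=s['q']
wps=[((.40,-.12,.50),60),((.22,-.38,.55),98),((-.03,-.50,.55),98),((-.03,-.56,.52),98)]
t0=0
for w,t in wps:
    w=np.array(w);n=max(int(np.linalg.norm(w-p)/.03),int(abs(t-t0)/6))+1;mx=0;em=0
    for k in range(1,n+1):
        q2,e=ik(p+(w-p)*k/n,r0*R.from_euler('Z',t0+(t-t0)*k/n,degrees=True),q);mx=max(mx,np.abs(q2-q).max());q=q2;em=max(em,e)
    print(w,t,n,np.round(q,2),"maxdq",round(mx,2),"err",round(em,4));p=w;t0=t
# push outward world az -98
for w_ in(.3,.6):
  qq=q
  for k in range(12):
    pp,rr=fk(qq,P);u=np.array([-.139,-.99,.4]);d=rr.inv().apply(u)*30
    qq,o=sim(qq,[list(d)+[0]],w_)
    if k%3==2:print(w_,o[-1])
E
python3 plan.py
```

```text
t15.13 q [-0.564 -0.113  1.726  0.492  1.742 -1.943] pos [ 0.4851 -0.0384  0.2751] tilt 30.6 tiltaz 81.7 yaz 80.8 xaz 171.0 x.z 0.007 y.z 0.509 F [ 0.8  0.6 -3.3] op 0.0133 gf 35.0
[ 0.4  -0.12  0.5 ] 60 11 [-0.8  -0.15  1.36  0.53  2.21 -0.9 ] maxdq 0.1 err 0.0
[ 0.22 -0.38  0.55] 98 11 [-1.33  0.21  0.89  0.33  2.52 -0.81] maxdq 0.07 err 0.0
[-0.03 -0.5   0.55] 98 10 [-1.73  0.53  0.48 -0.01  2.66 -1.44] maxdq 0.08 err 0.0
[-0.03 -0.56  0.52] 98 3 [-1.72  0.79  0.17  0.    2.72 -1.42] maxdq 0.14 err 0.0
0.3 (array([-1.73,  0.86,  0.02,  0.02,  2.66, -1.41]), array([-0.038, -0.599,  0.518]), 22.8, 79, 0.384)
0.3 (array([-1.74,  0.83,  0.02,  0.05,  2.53, -1.4 ]), array([-0.046, -0.64 ,  0.517]), 14.3, 74, 0.247)
0.3 (array([-1.75,  0.82,  0.02,  0.06,  2.4 , -1.39]), array([-0.054, -0.687,  0.52 ]), 5.9, 56, 0.099)
0.3 (array([-1.76,  0.81,  0.02,  0.08,  2.25, -1.39]), array([-0.063, -0.74 ,  0.526]), 4.8, -55, -0.051)
0.6 (array([-1.72,  0.89,  0.02,  0.  ,  2.72, -1.42]), array([-0.037, -0.586,  0.507]), 28.0, 81, 0.465)
0.6 (array([-1.73,  0.9 ,  0.02,  0.01,  2.67, -1.42]), array([-0.043, -0.604,  0.494]), 25.4, 80, 0.426)
0.6 (array([-1.74,  0.9 ,  0.02,  0.01,  2.61, -1.42]), array([-0.049, -0.623,  0.483]), 22.7, 80, 0.383)
0.6 (array([-1.74,  0.91,  0.02,  0.02,  2.56, -1.42]), array([-0.055, -0.643,  0.473]), 19.8, 79, 0.337)
```

```bash
python3 - <<'E'
s=open("plan.py").read().split("wps=")
new="wps=[((.464,-.19,.53),98),((.2,-.42,.54),98),((-.03,-.50,.54),98),((-.03,-.56,.52),98)]\n"+s[1].split("\n",1)[1].split("# push")[0]
new=new.replace("w=np.array(w);","w=np.array(w);print(np.round((r0*R.from_euler('Z',t,degrees=True)).inv().apply(w-p)*1000,1));")
open("plan2.py","w").write(s[0]+new)
E
python3 plan2.py
```

```text
[  -1.7    1.4 -297.3]
[ 0.464 -0.19   0.53 ] 98 17 [-0.81  0.13  1.02  0.55  2.26 -0.21] maxdq 0.11 err 0.0
[-255.8 -191.1 -144. ]
[ 0.2  -0.42  0.54] 98 12 [-1.38  0.3   0.8   0.3   2.53 -0.88] maxdq 0.06 err 0.0
[-128.6 -198.7  -57.3]
[-0.03 -0.5   0.54] 98 9 [-1.73  0.51  0.53 -0.01  2.63 -1.44] maxdq 0.06 err 0.0
[-59.2  17.9 -13. ]
[-0.03 -0.56  0.52] 98 3 [-1.72  0.79  0.17  0.    2.72 -1.42] maxdq 0.16 err 0.0
```

>>> play_rows --deltas '[0, 0, -21, 7, 10, 0, 0, -21, 7, 10, 0, 0, -21, 7, 10, 0, 0, -21, 7, 10, 0, 0, -21, 7, 10, 0, 0, -21, 7, 10, 0, 0, -21, 7, 10, 0, 0, -21, 7, 10, 0, 0, -21, 7, 10, 0, 0, -21, 7, 10]'

```text
t: 15.97
tool_pos: [0.4696, -0.1429, 0.4557]
orientation: [-1.781, -2.147, -0.652]
force: [0.2, 1.3, -4.2]
opening: 0.0138
gripper_force: 35.0
```

>>> play_rows --deltas '[0, 0, -21, 7, 10, 0, 0, -21, 7, 10, 0, 0, -21, 7, 10, 0, 0, -21, 7, 10, -21, -16, -12, 0, 10, -21, -16, -12, 0, 10, -21, -16, -12, 0, 10, -21, -16, -12, 0, 10, -21, -16, -12, 0, 10, -21, -16, -12, 0, 10]'

```text
t: 16.8
tool_pos: [0.3308, -0.2988, 0.533]
orientation: [-2.182, -1.614, -0.524]
force: [-0.1, -1.0, -4.4]
opening: 0.0139
gripper_force: 35.0
```

>>> play_rows --deltas '[-21, -16, -12, 0, 10, -21, -16, -12, 0, 10, -21, -16, -12, 0, 10, -21, -16, -12, 0, 10, -21, -16, -12, 0, 10, -21, -16, -12, 0, 10, -14, -22, -6, 0, 10, -14, -22, -6, 0, 10, -14, -22, -6, 0, 10, -14, -22, -6, 0, 10]'

```text
t: 17.63
tool_pos: [0.0978, -0.446, 0.5378]
orientation: [-2.182, -1.613, -0.524]
force: [-0.3, 0.1, -4.0]
opening: 0.0138
gripper_force: 35.0
```

```bash
python3 st.py; python3 path.py 0 -.03,-.5,.54 -.03,-.56,.52; python3 to.py " -40,-270,110"
```

```text
t17.63 q [-1.541  0.321  0.783  0.162  2.561 -1.132] pos [ 0.0978 -0.446   0.5378] tilt 30.7 tiltaz 81.7 yaz -15.8 xaz 71.6 x.z 0.504 y.z -0.078 F [-0.3  0.1 -4. ] op 0.0138 gf 35.0
to [-0.03 -0.5   0.54] tool mm [ -78.  -108.1  -38.5] len 139 rows 4 per [-19.5 -27.   -9.6] q [-1.73  0.52  0.53 -0.01  2.63 -1.44] maxdq/row 0.08 err 0.0
to [-0.03 -0.56  0.52] tool mm [-59.2  17.9 -13.1] len 63 rows 2 per [-29.6   8.9  -6.5] q [-1.72  0.79  0.17 -0.    2.72 -1.42] maxdq/row 0.22 err 0.0
 -40,-270,110 -> [-176.6   26.5 -233.9]
```

>>> play_rows --deltas '[-16, -22, -8, 0, 10, -16, -22, -8, 0, 10, -16, -22, -8, 0, 10, -16, -22, -8, 0, 10, -16, -20, -6, 0, 10, -20, 6, -4, 0, 10, -20, 6, -4, 0, 10, -25, 6, -6, 0, 10, -30, 6, -12, 0, 10, -30, 6, -12, 0, 10]'

```text
t: 18.47
tool_pos: [-0.0342, -0.5897, 0.4798]
orientation: [-2.169, -1.603, -0.544]
force: [-0.3, -2.3, -10.2]
opening: 0.0137
gripper_force: 35.0
```

```bash
python3 st.py
```

```text
t18.47 q [-1.717  0.932  0.037  0.005  2.728 -1.415] pos [-0.0342 -0.5897  0.4798] tilt 31.8 tiltaz 81.4 yaz -15.8 xaz 71.4 x.z 0.521 y.z -0.078 F [ -0.3  -2.3 -10.2] op 0.0137 gf 35.0
```

>>> play_rows --deltas '[-30, 5, -15, 0, 10, -30, 5, -15, 0, 10, -30, 5, -15, 0, 10, -30, 5, -15, 0, 10, -30, 5, -15, 0, 10, -30, 5, -15, 0, 10]'

```text
t: 18.97
tool_pos: [-0.0437, -0.5959, 0.4577]
orientation: [-2.151, -1.586, -0.586]
force: [0.1, 0.2, -4.5]
opening: 0.0139
gripper_force: 35.0
```

```bash
python3 st.py
```

```text
t18.97 q [-1.733  0.978  0.022  0.012  2.731 -1.423] pos [-0.0437 -0.5959  0.4577] tilt 33.8 tiltaz 80.2 yaz -16.0 xaz 71.3 x.z 0.552 y.z -0.072 F [ 0.1  0.2 -4.5] op 0.0139 gf 35.0
```

>>> play_rows --deltas '[19, -2, -30, 0, 10, 19, -2, -30, 0, 10, 18, -2, -30, 0, 10, 18, -2, -30, 0, 10, 17, -2, -30, 0, 10, 16, -2, -31, 0, 10]'

```text
t: 19.47
tool_pos: [-0.0376, -0.5652, 0.5543]
orientation: [-2.27, -1.671, -0.443]
force: [0.1, -0.0, -3.7]
opening: 0.0134
gripper_force: 35.0
```

```bash
python3 st.py
```

```text
t19.47 q [-1.734  0.812  0.022  0.022  2.731 -1.413] pos [-0.0376 -0.5652  0.5543] tilt 24.3 tiltaz 79.4 yaz -16.7 xaz 72.1 x.z 0.409 y.z -0.048 F [ 0.1 -0.  -3.7] op 0.0134 gf 35.0
```

>>> play_rows --deltas '[15, -2, -32, 0, 10, 14, -2, -33, 0, 10, 14, -2, -33, 0, 10, 13, -2, -34, 0, 10, 12, -2, -34, 0, 10, 11, -2, -35, 0, 10, 10, -1, -35, 0, 10, 9, 0, -36, 0, 10, 8, 0, -36, 0, 10, 7, 0, -36, 0, 10]'

```text
t: 20.3
tool_pos: [-0.0296, -0.4871, 0.6906]
orientation: [-2.446, -1.794, -0.202]
force: [0.5, 0.1, -4.0]
opening: 0.0138
gripper_force: 35.0
```

```bash
python3 st.py
```

```text
t20.30 q [-1.75   0.553  0.022  0.044  2.732 -1.406] pos [-0.0296 -0.4871  0.6906] tilt 9.6 tiltaz 73.6 yaz -17.5 xaz 72.5 x.z 0.166 y.z -0.003 F [ 0.5  0.1 -4. ] op 0.0138 gf 35.0
```

>>> play_rows --deltas '[6, 0, -36, 0, 10, 5, 0, -36, 0, 10, 4, 0, -36, 0, 10, 3, 0, -36, 0, 10, 2, 0, -36, 0, 10]'

```text
t: 20.72
tool_pos: [-0.0261, -0.4441, 0.7416]
orientation: [-2.519, -1.844, -0.092]
force: [0.2, 0.2, -3.7]
opening: 0.0136
gripper_force: 35.0
```

```bash
python3 st.py
```

```text
t20.72 q [-1.767  0.443  0.022  0.065  2.731 -1.401] pos [-0.0261 -0.4441  0.7416] tilt 3.5 tiltaz 53.8 yaz -17.6 xaz 72.4 x.z 0.058 y.z 0.020 F [ 0.2  0.2 -3.7] op 0.0136 gf 35.0
```

>>> play_rows --deltas '[2, 0, -36, 0, 10, 1, 0, -36, 0, 10, 0, 0, 0, 0, 10]'

```text
t: 20.97
tool_pos: [-0.0254, -0.4249, 0.7609]
orientation: [2.524, 1.846, 0.046]
force: [0.1, -0.3, -3.3]
opening: 0.0136
gripper_force: 35.0
```

```bash
python3 st.py; python3 - <<'E'
from plant import robot
import pickle
pickle.dump({n:robot.read_camera(n) for n in("wrist","side","top")},open("c2.pkl","wb"))
E
```

```text
t20.97 q [-1.778  0.399  0.022  0.076  2.732 -1.401] pos [-0.0254 -0.4249  0.7609] tilt 1.9 tiltaz 9.9 yaz -17.6 xaz 72.4 x.z 0.015 y.z 0.029 F [ 0.1 -0.3 -3.3] op 0.0136 gf 35.0
```

```bash
python3 path.py 0 .25,-.5,.55 .43,-.5,.42
```

```text
to [ 0.25 -0.5   0.55] tool mm [ 10.5 278.7 216.4] len 353 rows 9 per [ 1.2 31.  24. ] q [-1.22  0.15  0.86  0.04  2.13 -0.89] maxdq/row 0.28 err 0.0
to [ 0.43 -0.5   0.42] tool mm [ 51.8 167.8 135.9] len 222 rows 6 per [ 8.6 28.  22.6] q [-0.96  0.3   0.93  0.04  1.9  -0.64] maxdq/row 0.05 err 0.0
```

>>> play_rows --deltas '[1, 15, 25, 0, 10, 1, 20, 25, 0, 10, 1, 31, 24, 0, 10, 1, 31, 24, 0, 10, 1, 31, 24, 0, 10, 1, 31, 24, 0, 10, 1, 31, 24, 0, 10, 1, 31, 24, 0, 10, 4, 30, 22, 0, 10, 4, 30, 22, 0, 10]'

```text
t: 21.95
tool_pos: [0.2439, -0.4945, 0.5473]
orientation: [2.529, 1.85, 0.055]
force: [-0.4, -1.3, -3.2]
opening: 0.0136
gripper_force: 35.0
```

>>> play_rows --deltas '[8, 30, 20, 0, 10, 8, 30, 20, 0, 10, 8, 30, 20, 0, 10, 8, 30, 20, 0, 10, 8, 28, 20, 0, 10, 0, 0, 0, 0, 10, 0, 0, 0, 0, 10]'

```text
t: 22.53
tool_pos: [0.4, -0.499, 0.4504]
orientation: [2.531, 1.856, 0.054]
force: [-0.2, 0.3, -3.0]
opening: 0.014
gripper_force: 35.0
```

```bash
python3 st.py; python3 - <<'E'
from plant import robot
import cv2,pickle
d={n:robot.read_camera(n) for n in("wrist",)};pickle.dump(d,open("c3.pkl","wb"))
cv2.imwrite("pics/w3.png",cv2.resize(d["wrist"]["pixels"],(800,600),interpolation=cv2.INTER_CUBIC))
E
```

```text
t22.53 q [-0.996  0.278  0.901  0.038  1.962 -0.676] pos [ 0.4    -0.499   0.4504] tilt 2.0 tiltaz 32.2 yaz -17.5 xaz 72.5 x.z 0.026 y.z 0.022 F [-0.2  0.3 -3. ] op 0.0140 gf 35.0
```

View pics/w3.png

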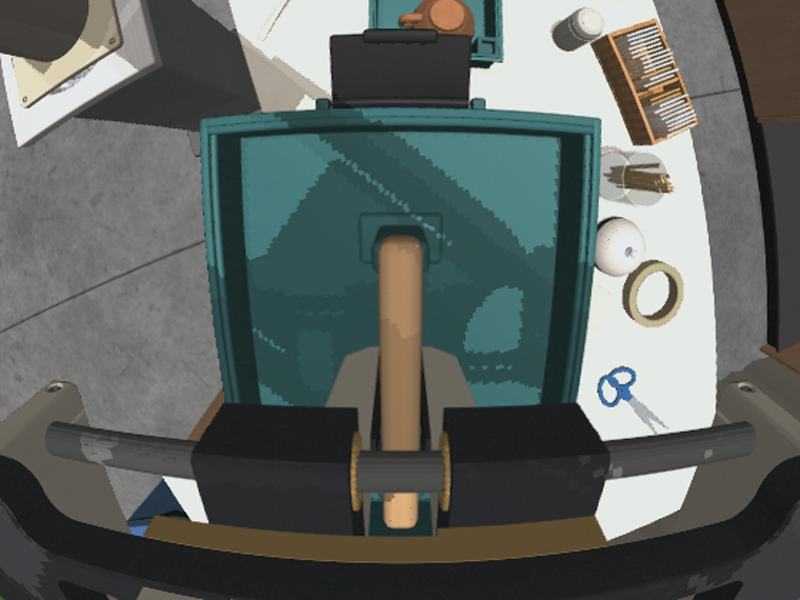

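```bash
python3 path.py 0 .32,-.21,.30 .32,-.21,.22; python3 - <<'E'
from h import *
import pickle
from plant import robot
s=robot.read_state();W=pickle.load(open("c3.pkl","rb"))["wrist"]
r=R.from_rotvec(s['orientation']);tp=s['tool_pos']
# tray in tool: tray y axis along +-tool x, tray z = -tool z ; unknown dx,dy,dz(origin), small yaw, pitch about bar
m=np.array([[202,118],[600,120],[400,236]])*.7
def pts(v):
    L=np.array([[-.075,.1,.034],[.075,.1,.034],[0,.058,.067]]) # far = +toolx
    B=R.from_matrix(np.array([[0,1,0],[1,0,0],[0,0,-1]]))*R.from_rotvec([0,0,v[3]])
    return r.apply(B.apply(L)+v[:3])+tp
f=lambda v:np.r_[(fish(W,pts(v))-m).ravel(),(v[1])*300]
q=least_squares(f,[0,0,.039,0]);print("tray origin in tool mm",q.x[:3]*1000,"yaw deg",np.degrees(q.x[3]),np.round(q.fun,1))
E
```

```text
to [ 0.32 -0.21  0.3 ] tool mm [ 248.4 -166.6  154.8] len 337 rows 9 per [ 27.6 -18.5  17.2] q [-0.75 -0.52  1.91  0.03  1.74 -0.43] maxdq/row 0.15 err 0.0
to [ 0.32 -0.21  0.22] tool mm [-1.9 -2.  80. ] len 80 rows 2 per [-1. -1. 40.] q [-0.75 -0.52  2.05  0.03  1.59 -0.44] maxdq/row 0.07 err 0.0
tray origin in tool mm [-0.25618112  1.23242507 38.58475671] yaw deg -0.21140048300163947 [ 0.4 -0.9 -0.6 -0.7  0.1  1.2  0.4]
```

>>> play_rows --deltas '[27, -18, 17, 0, 10, 27, -18, 17, 0, 10, 27, -18, 17, 0, 10, 27, -18, 17, 0, 10, 27, -18, 17, 0, 10, 27, -18, 17, 0, 10, 27, -18, 17, 0, 10, 27, -18, 17, 0, 10, 27, -18, 17, 0, 10, 5, -3, 20, 0, 10]'

```text
t: 23.42
tool_pos: [0.3214, -0.2091, 0.2847]
orientation: [2.524, 1.846, 0.056]
force: [-0.1, -0.6, -4.2]
opening: 0.0137
gripper_force: 35.0
```

>>> play_rows --deltas '[0, 0, 25, 0, 10, 0, 0, 25, 0, 10, 0, 0, 10, 0, 10, 0, 0, 0, 0, 10, 0, 0, 0, 0, 10]'

```text
t: 23.83
tool_pos: [0.3242, -0.2112, 0.2243]
orientation: [2.527, 1.846, 0.054]
force: [-0.0, -0.4, -3.7]
opening: 0.0135
gripper_force: 35.0
```

```bash
python3 st.py; python3 - <<'E'
from plant import robot
import cv2,pickle
d={n:robot.read_camera(n) for n in("wrist",)};pickle.dump(d,open("c4.pkl","wb"))
cv2.imwrite("pics/w4.png",cv2.resize(d["wrist"]["pixels"],(800,600),interpolation=cv2.INTER_CUBIC))
E
```

```text
t23.83 q [-0.741 -0.511  2.04   0.031  1.594 -0.431] pos [ 0.3242 -0.2112  0.2243] tilt 2.1 tiltaz 17.5 yaz -17.7 xaz 72.3 x.z 0.021 y.z 0.030 F [-0.  -0.4 -3.7] op 0.0135 gf 35.0
```

View pics/w4.png

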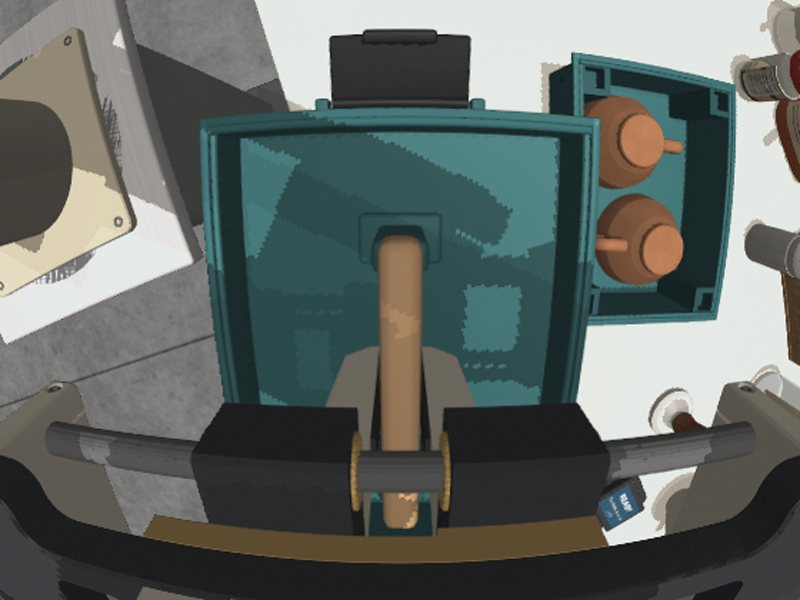

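The wrist view shows the tray held squarely and the lower tier on the right: flange corners near (573,53), (735,86) and (718,320). I'll enlarge that part.

```bash
python3 - <<'E'
import pickle,cv2,numpy as np
I=pickle.load(open("c4.pkl","rb"))["wrist"]["pixels"]
def crop(x,y,w,h,s=6):
    im=cv2.resize(I[y:y+h,x:x+w],None,fx=s,fy=s,interpolation=cv2.INTER_CUBIC)
    for k in range(0,w,10): cv2.putText(im,str(x+k),(k*s,8),0,.3,(0,0,255),1); cv2.line(im,(k*s,8),(k*s,14),(0,0,255),1)
    for k in range(10,h,10): cv2.putText(im,str(y+k),(0,k*s+3),0,.3,(0,0,255),1)
    return im
cv2.imwrite("pics/z4.png",np.vstack([crop(395,32,125,53),crop(395,190,125,42)]))
E
```

View pics/z4.png

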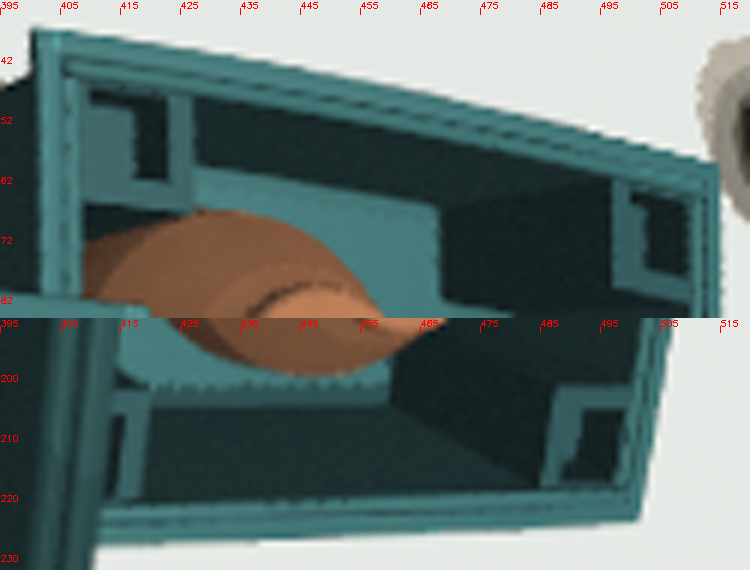

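```bash
python3 - <<'E'
from h import *
import pickle
W=pickle.load(open("c4.pkl","rb"))["wrist"];d=pickle.load(open("c0.pkl","rb"));S,T=d["side"],d["top"]
T3=lambda p,L:R.from_rotvec([0,0,p[2]]).apply(np.array(L))+[p[0],p[1],0]
L=[[-.08,.105,.07],[.08,.105,.07],[.08,-.105,.07],[-.062,.087,.07],[.062,.087,.07],[.062,-.087,.07]]
m=np.array([[401.2,37],[514.7,59.5],[501.2,223.7],[416.2,54.8],[506.2,70.7],[495.5,210.8]])
f=lambda p:(fish(W,T3(p,L))-m).ravel()
s=least_squares(f,[.544,-.218,-.302]);print("wrist",s.x,np.degrees(s.x[2]),np.round(s.fun,1).tolist())
g=lambda p:np.r_[f(p),.7*(proj(S,T3(p,[[-.08,.105,.07],[.08,.105,.07],[-.08,-.105,.07],[.08,-.105,.07]]))-[[259.5,232],[306.8,239.3],[238.8,274.5],[290.5,283.8]]).ravel(),
 .7*(proj(T,T3(p,[[.08,.105,.07],[-.08,.105,.07],[-.08,-.105,.07]]))-[[321.3,198.8],[306.3,246.8],[371.3,263]]).ravel()]
s=least_squares(g,s.x);print("all",s.x,np.degrees(s.x[2]),np.round(s.fun,1).tolist())
E
```

```text
wrist [ 0.54463956 -0.21670569 -0.29946258] -17.157942115420624 [-0.2, -0.3, 0.5, -0.6, 1.1, 0.5, 0.7, 0.1, -1.0, -0.0, -0.9, 0.4]
all [ 0.54456224 -0.21678106 -0.29951399] -17.160887670453448 [-0.3, -0.2, 0.5, -0.5, 1.1, 0.6, 0.6, 0.2, -1.0, 0.0, -0.9, 0.5, -0.9, -1.2, -0.3, -1.4, -1.1, -0.5, 0.1, -0.7, -0.6, -0.9, 1.1, -1.7, 0.5, -0.6]
```

```bash
python3 path.py -0.5 .5432,-.2172,.16
```

```text
to [ 0.543 -0.217  0.16 ] tool mm [ 57.8 208.3  72.8] len 228 rows 6 per [ 9.6 34.7 12.1] q [-0.48  0.1   1.63  0.03  1.39 -0.19] maxdq/row 0.1 err 0.0
```

>>> play_rows --deltas '[8, 25, 0, -0.5, 10, 10, 35, 4, 0, 10, 10, 35, 12, 0, 10, 10, 35, 16, 0, 10, 10, 35, 16, 0, 10, 6, 26, 14, 0, 10, 4, 17, 11, 0, 10, 0, 0, 0, 0, 10, 0, 0, 0, 0, 10, 0, 0, 0, 0, 10]'

```text
t: 24.72
tool_pos: [0.543, -0.2167, 0.159]
orientation: [2.518, 1.858, 0.054]
force: [-0.4, -0.2, -5.0]
opening: 0.014
gripper_force: 35.0
```

```bash
python3 st.py; python3 path.py 0 .5432,-.2172,.13 .5432,-.2172,.1086; python3 - <<'E'
from plant import robot
import cv2,pickle,numpy as np
d={n:robot.read_camera(n) for n in("side","top")};pickle.dump(d,open("c5.pkl","wb"))
c=lambda n,x,y,w,h,s:cv2.resize(d[n]["pixels"][y:y+h,x:x+w],(w*s,h*s),interpolation=cv2.INTER_CUBIC)
a=c("side",220,200,100,110,4);cv2.imwrite("pics/z5.png",a)
p=[robot.read_state()['tool_pos'] for _ in range(5)];print(np.round(np.mean(p,0),4))
E
```

```text
t24.72 q [-0.484  0.096  1.636  0.026  1.384 -0.189] pos [ 0.543  -0.2167  0.159 ] tilt 2.1 tiltaz 16.9 yaz -17.2 xaz 72.9 x.z 0.020 y.z 0.030 F [-0.4 -0.2 -5. ] op 0.0140 gf 35.0
to [ 0.543 -0.217  0.13 ] tool mm [-1.1 -0.5 29. ] len 29 rows 2 per [-0.5 -0.3 14.5] q [-0.48  0.12  1.66  0.03  1.33 -0.19] maxdq/row 0.03 err 0.0
to [ 0.543 -0.217  0.109] tool mm [-0.4 -0.6 21.4] len 21 rows 2 per [-0.2 -0.3 10.7] q [-0.48  0.14  1.68  0.03  1.29 -0.19] maxdq/row 0.02 err 0.0
[ 0.5428 -0.2167  0.1593]
```

>>> play_rows --deltas '[-0.2, -0.2, 5, 0, 10, -0.2, -0.2, 5, 0, 10, -0.2, -0.2, 5, 0, 10, -0.2, -0.2, 5, 0, 10, -0.2, 0, 5, 0, 10, -0.2, 0, 5, 0, 10, 0, 0, 4, 0, 10, 0, 0, 3, 0, 10, 0, 0, 3, 0, 10]'

```text
t: 25.57
tool_pos: [0.5428, -0.2164, 0.1171]
orientation: [2.519, 1.859, 0.053]
force: [0.6, -0.9, -1.7]
opening: 0.0136
gripper_force: 35.0
```

```bash
python3 st.py
```

```text
t25.57 q [-0.484  0.131  1.676  0.027  1.31  -0.191] pos [ 0.5428 -0.2164  0.1171] tilt 2.0 tiltaz 18.8 yaz -17.2 xaz 72.9 x.z 0.021 y.z 0.029 F [ 0.6 -0.9 -1.7] op 0.0136 gf 35.0
```

>>> play_rows --deltas '[0, 0, 2.5, 0, 10, 0, 0, 2.5, 0, 10, 0, 0, 2, 0, 10]' --newtons 12

```text
t: 25.82
tool_pos: [0.5437, -0.216, 0.1109]
orientation: [2.518, 1.859, 0.055]
force: [-0.4, 3.5, 0.4]
opening: 0.0139
gripper_force: 12.0
```

```bash
python3 st.py
```

```text
t25.82 q [-0.483  0.138  1.681  0.028  1.297 -0.191] pos [ 0.5437 -0.216   0.1109] tilt 2.1 tiltaz 18.6 yaz -17.2 xaz 72.9 x.z 0.022 y.z 0.030 F [-0.4  3.5  0.4] op 0.0139 gf 12.0
```

>>> play_rows --deltas '[1, 0, 2, 0, 10, 0, 0, 2, 0, 10, 0, 0, 0, 0, 10]' --newtons 5

```text
t: 26.07
tool_pos: [0.5445, -0.2154, 0.1072]
orientation: [2.517, 1.858, 0.056]
force: [4.2, 1.9, -0.3]
opening: 0.0143
gripper_force: 5.0
```

```bash
python3 st.py
```

```text
t26.07 q [-0.481  0.142  1.684  0.027  1.289 -0.19 ] pos [ 0.5445 -0.2154  0.1072] tilt 2.2 tiltaz 16.7 yaz -17.1 xaz 72.9 x.z 0.021 y.z 0.031 F [ 4.2  1.9 -0.3] op 0.0143 gf 5.0
```

>>> play_rows --deltas '[0, 0, 1.5, 0, 10, 0, 0, 1.5, 0, 10, 0, 0, 0, 0, 10]' --newtons 3

```text
t: 26.32
tool_pos: [0.5445, -0.2161, 0.1044]
orientation: [2.517, 1.857, 0.055]
force: [4.1, -1.7, 2.3]
opening: 0.0148
gripper_force: 3.0
```

```bash
python3 st.py
```

```text
t26.32 q [-0.482  0.145  1.686  0.027  1.284 -0.19 ] pos [ 0.5445 -0.2161  0.1044] tilt 2.1 tiltaz 15.4 yaz -17.2 xaz 72.9 x.z 0.020 y.z 0.032 F [ 4.1 -1.7  2.3] op 0.0148 gf 3.0
```

>>> play_rows --deltas '[0, 0, 0, 0, 50, 0, 0, 0, 0, 50, 0, 0, 0, 0, 50, 0, 0, 0, 0, 50, 0, 0, -20, 0, 50, 0, 0, -35, 0, 50, 0, 0, -35, 0, 40, 0, 0, -35, 0, 30, 0, 0, -30, 0, 20, -35, 0, 0, 0, 10]'

```text
t: 27.15
tool_pos: [0.532, -0.2481, 0.2664]
orientation: [2.507, 1.859, 0.063]
force: [1.6, -0.7, 1.2]
opening: 0.0277
gripper_force: 0.0
```

```bash
python3 st.py; python3 - <<'E'
from plant import robot
import cv2,pickle,numpy as np
d={n:robot.read_camera(n) for n in("side","top","wrist")};pickle.dump(d,open("c6.pkl","wb"))
c=lambda n,x,y,w,h,s:cv2.resize(d[n]["pixels"][y:y+h,x:x+w],(w*s,h*s),interpolation=cv2.INTER_CUBIC)
a=c("side",225,215,95,90,4);b=cv2.resize(d["wrist"]["pixels"],(420,315));b=cv2.copyMakeBorder(b,0,45,0,0,cv2.BORDER_CONSTANT)
cv2.imwrite("pics/z6.png",np.hstack([a,b]))
E
```

```text
t27.15 q [-0.543  0.043  1.495  0.03   1.57  -0.248] pos [ 0.532  -0.2481  0.2664] tilt 2.6 tiltaz 10.2 yaz -16.9 xaz 73.2 x.z 0.021 y.z 0.040 F [ 1.6 -0.7  1.2] op 0.0277 gf 0.0
```

View pics/z6.png

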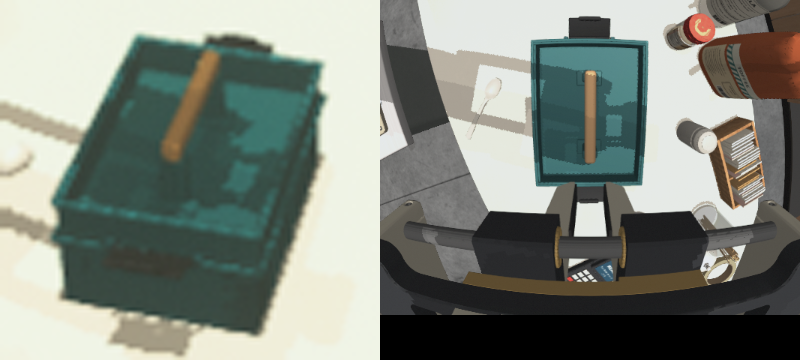

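```bash
python3 - <<'E'
from h import *
import pickle
d=pickle.load(open("c6.pkl","rb"));S=d["side"];W=d["wrist"]
T3=lambda p,L:R.from_rotvec([0,0,p[2]]).apply(np.array(L))+[p[0],p[1],0]
p=[.5446,-.2168,-.2995]
L=lambda z:[[-.075,.1,z],[.075,.1,z],[-.075,-.1,z],[.075,-.1,z]]
m=np.array([[259.5,224.3],[305.3,231.3],[239.3,266.3],[291.3,274.5]])
for z in(.104,.109):print(np.round(proj(S,T3(p,L(z)))-m,1).tolist())
mw=np.array([[531,39],[648,41],[536,185],[645,185]])-[380,0];mw=mw/.75
print("wrist",np.round(fish(W,T3(p,L(.104)))-mw,1).tolist())
E
python3 path.py 0 .505,-.343,.16 .505,-.343,.04; python3 path.py 0 .5835,-.09,.16
```

```text
[[-0.8, -1.3], [-0.7, -1.7], [-0.8, -2.1], [-2.1, -2.0]]
[[-0.8, -2.5], [-0.7, -3.0], [-0.9, -3.4], [-2.1, -3.3]]
wrist [[1.8, 2.5], [-3.4, 0.3], [2.7, -1.7], [-5.9, -3.6]]
to [ 0.505 -0.343  0.16 ] tool mm [-95.4   2.6  96.3] len 136 rows 4 per [-23.8   0.7  24.1] q [-0.7   0.17  1.55  0.03  1.4  -0.4 ] maxdq/row 0.04 err 0.0
to [ 0.505 -0.343  0.04 ] tool mm [ -2.4  -3.5 119.9] len 120 rows 4 per [-0.6 -0.9 30. ] q [-0.7   0.29  1.65  0.03  1.19 -0.41] maxdq/row 0.05 err 0.0
to [ 0.584 -0.09   0.16 ] tool mm [169.4   2.4 101.7] len 198 rows 5 per [33.9  0.5 20.3] q [-0.25  0.11  1.62  0.02  1.38  0.05] maxdq/row 0.06 err 0.0
```

>>> play_rows --deltas '[-32, 1, 10, 0, 0, -32, 1, 15, 0, 0, -31, 1, 30, 0, 0, 0, 0, 35, 0, 0, 0, 0, 15, 0, 0, 0, 0, 0, 0, 0]' --newtons 20

```text
t: 27.8
tool_pos: [0.5033, -0.3372, 0.1448]
orientation: [-2.528, -1.864, -0.05]
force: [-1.0, 0.6, -0.2]
opening: 0.0006
gripper_force: 0.0
```

```bash
python3 st.py;python3 path.py 0 .505,-.343,.04
```

```text
t27.80 q [-0.694  0.18   1.569  0.031  1.384 -0.4  ] pos [ 0.5033 -0.3372  0.1448] tilt 1.8 tiltaz 36.8 yaz -17.2 xaz 72.8 x.z 0.026 y.z 0.019 F [-1.   0.6 -0.2] op 0.0006 gf 0.0
to [ 0.505 -0.343  0.04 ] tool mm [ -7.7   1.4 104.6] len 105 rows 3 per [-2.6  0.5 34.9] q [-0.7   0.3   1.63  0.03  1.2  -0.41] maxdq/row 0.06 err 0.0
```

>>> play_rows --deltas '[-7, 1, 10, 0, 0, 0, 0, 20, 0, 0, 0, 0, 15, 0, 0, 0, 0, 12, 0, 0, 0, 0, 10, 0, 0, 0, 0, 10, 0, 0, 0, 0, 10, 0, 0, 0, 0, 10, 0, 0, 0, 0, 8, 0, 0, 0, 0, 0, 0, 0]'

```text
t: 28.63
tool_pos: [0.5104, -0.3442, 0.0473]
orientation: [2.518, 1.86, 0.057]
force: [-0.1, -1.0, 0.8]
opening: 0.0003
gripper_force: 0.0
```

```bash
python3 st.py
```

```text
t28.63 q [-0.697  0.292  1.627  0.035  1.204 -0.411] pos [ 0.5104 -0.3442  0.0473] tilt 2.2 tiltaz 20.8 yaz -17.1 xaz 72.9 x.z 0.023 y.z 0.030 F [-0.1 -1.   0.8] op 0.0003 gf 0.0
```

>>> play_rows --deltas '[3, 0, 0, 0, 0, 3, 0, 0, 0, 0, 3, 0, 0, 0, 0, 1.5, 0, 0, 0, 0, 0, 0, 0, 0, 0]'

```text
t: 29.05
tool_pos: [0.5122, -0.3353, 0.0468]
orientation: [2.519, 1.859, 0.053]
force: [1.1, -0.2, 0.2]
opening: 0.0009
gripper_force: 0.1
```

```bash
python3 st.py
```

```text
t29.05 q [-0.682  0.284  1.638  0.032  1.201 -0.395] pos [ 0.5122 -0.3353  0.0468] tilt 2.0 tiltaz 19.1 yaz -17.1 xaz 72.9 x.z 0.021 y.z 0.029 F [ 1.1 -0.2  0.2] op 0.0009 gf 0.1
```

>>> play_rows --deltas '[1.5, 0, 0, 0, 0, 1.5, 0, 0, 0, 0, 1, 0, 0, 0, 0, 0, 0, 0, 0, 0]'

```text
t: 29.38
tool_pos: [0.5129, -0.3333, 0.0471]
orientation: [2.518, 1.857, 0.05]
force: [-3.1, -8.2, -3.9]
opening: 0.0007
gripper_force: 4.1
```

```bash
python3 st.py
```

```text
t29.38 q [-0.677  0.282  1.641  0.03   1.199 -0.388] pos [ 0.5129 -0.3333  0.0471] tilt 2.0 tiltaz 15.1 yaz -17.2 xaz 72.8 x.z 0.018 y.z 0.029 F [-3.1 -8.2 -3.9] op 0.0007 gf 4.1
```

>>> play_rows --deltas '[1.5, 0, 0, 0, 0, 1.5, 0, 0, 0, 0, 0, 0, 0, 0, 0]'

```text
t: 29.63
tool_pos: [0.5137, -0.3307, 0.0472]
orientation: [2.518, 1.857, 0.05]
force: [-2.1, -8.1, -5.4]
opening: 0.0003
gripper_force: 4.4
```

```bash
python3 st.py
```

```text
t29.63 q [-0.673  0.279  1.643  0.03   1.199 -0.384] pos [ 0.5137 -0.3307  0.0472] tilt 2.0 tiltaz 14.7 yaz -17.2 xaz 72.8 x.z 0.018 y.z 0.029 F [-2.1 -8.1 -5.4] op 0.0003 gf 4.4
```

>>> play_rows --deltas '[-12, 0, 0, 0, 0, -15, 0, -5, 0, 0, 0, 0, -38, 0, 0, 0, 0, -38, 0, 0, 0, 0, -38, 0, 0, 0, 0, -30, 0, 0, 36, 0, -10, 0, 0, 36, 0, 0, 0, 0, 36, 0, 0, 0, 0, 36, 0, 0, 0, 0]'

```text
t: 30.47
tool_pos: [0.5438, -0.2189, 0.21]
orientation: [2.519, 1.856, 0.055]
force: [0.2, -0.2, -0.6]
opening: 0.0006
gripper_force: 0.0
```

>>> play_rows --deltas '[36, 0, 0, 0, 0, 36, 0, 0, 0, 0, 36, 0, 0, 0, 0, 30, 0, 0, 0, 0, 0, 0, 0, 0, 0]'

```text
t: 30.88
tool_pos: [0.5854, -0.0828, 0.2125]
orientation: [2.515, 1.864, 0.058]
force: [0.2, -0.8, -0.6]
opening: 0.0001
gripper_force: 0.0
```

```bash
python3 st.py; python3 path.py 0 .5845,-.085,.13; python3 - <<'E'
from plant import robot
import cv2,pickle,numpy as np
d={n:robot.read_camera(n) for n in("side","top","wrist")};pickle.dump(d,open("c7.pkl","wb"))
c=lambda n,x,y,w,h,s:cv2.resize(d[n]["pixels"][y:y+h,x:x+w],(w*s,h*s),interpolation=cv2.INTER_CUBIC)
a=c("side",225,215,95,95,4);b=c("wrist",190,150,140,127,3)
cv2.imwrite("pics/z7.png",np.hstack([a,b[:380]]))
E
```

```text
t30.88 q [-0.241  0.076  1.558  0.022  1.476  0.052] pos [ 0.5854 -0.0828  0.2125] tilt 2.2 tiltaz 21.3 yaz -16.9 xaz 73.1 x.z 0.024 y.z 0.030 F [ 0.2 -0.8 -0.6] op 0.0001 gf 0.0
to [ 0.584 -0.085  0.13 ] tool mm [-4.3 -2.7 82.3] len 83 rows 3 per [-1.4 -0.9 27.4] q [-0.25  0.13  1.65  0.02  1.33  0.04] maxdq/row 0.05 err 0.0
```

View pics/z7.png

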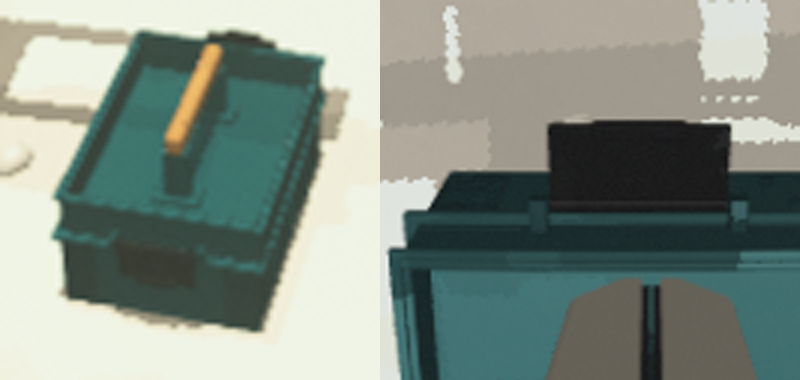

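>>> play_rows --deltas '[-4, -2, 25, 0, 0, 0, 0, 30, 0, 0, 0, 0, 30, 0, 0, 0, 0, 20, 0, 0, -1, -1, 12, 0, 0, -1, 0, 10, 0, 0, -1, 0, 10, 0, 0, 0, 0, 10, 0, 0, 0, 0, 10, 0, 0, 0, 0, 10, 0, 0]'

```text
t: 31.87
tool_pos: [0.5866, -0.0934, 0.0475]
orientation: [2.514, 1.856, 0.054]
force: [-34.9, -7.1, 77.6]
opening: 0.0001
gripper_force: 39.2
```

```bash
python3 st.py
```

```text
t31.87 q [-0.255  0.225  1.707  0.018  1.175  0.037] pos [ 0.5866 -0.0934  0.0475] tilt 2.2 tiltaz 11.6 yaz -17.2 xaz 72.9 x.z 0.018 y.z 0.034 F [-34.9  -7.1  77.6] op 0.0001 gf 39.2
```

>>> play_rows --deltas '[0, 0, -6, 0, 0, 0, 0, -10, 0, 0, 0, 0, 0, 0, 0]'

```text
t: 32.12
tool_pos: [0.5857, -0.092, 0.0627]
orientation: [2.516, 1.857, 0.057]
force: [0.4, 0.0, 0.9]
opening: 0.0003
gripper_force: 0.0
```

```bash
python3 st.py; python3 - <<'E'
from plant import robot
import cv2,pickle,numpy as np
d={n:robot.read_camera(n) for n in("side","top","wrist")};pickle.dump(d,open("c8.pkl","wb"))
o=pickle.load(open("c7.pkl","rb"))
from h import *
# tray rim shift in side/top image between c7 and c8
for n,(x,y,w,h) in {"side":(245,225,65,70)}.items():
    a=cv2.cvtColor(o[n]["pixels"][y:y+h,x:x+w],6).astype(np.float32);b=cv2.cvtColor(d[n]["pixels"][y:y+h,x:x+w],6).astype(np.float32)
    print(n,cv2.phaseCorrelate(a,b),np.abs(a-b).mean())
E
```

```text
t32.12 q [-0.255  0.204  1.701  0.021  1.203  0.038] pos [ 0.5857 -0.092   0.0627] tilt 2.2 tiltaz 15.7 yaz -17.2 xaz 72.9 x.z 0.021 y.z 0.033 F [0.4 0.  0.9] op 0.0003 gf 0.0
side ((-0.10779894242945431, 0.04363616079412935), 0.7916563243409733) 4.219341
```

>>> play_rows --deltas '[6, 0, -2, 0, 0, 5, 0, 0, 0, 0, 0, 0, 8, 0, 0, 0, 0, 7, 0, 0, 0, 0, 4, 0, 0, 0, 0, 0, 0, 0]'

```text
t: 32.77
tool_pos: [0.5866, -0.0802, 0.0414]
orientation: [2.52, 1.86, 0.05]
force: [0.3, 0.2, 0.0]
opening: 0.0008
gripper_force: 0.0
```

```bash
python3 st.py
```

```text
t32.77 q [-0.235  0.234  1.708  0.021  1.172  0.057] pos [ 0.5866 -0.0802  0.0414] tilt 1.9 tiltaz 21.5 yaz -17.2 xaz 72.9 x.z 0.021 y.z 0.026 F [0.3 0.2 0. ] op 0.0008 gf 0.0
```

>>> play_rows --deltas '[-4, 0, 0, 0, 0, -4, 0, 0, 0, 0, -3, 0, 0, 0, 0, -2, 0, 0, 0, 0, 0, 0, 0, 0, 0]'

```text
t: 33.18
tool_pos: [0.5843, -0.0936, 0.0436]
orientation: [2.519, 1.858, 0.054]
force: [0.0, -0.0, -0.0]
opening: 0.0004
gripper_force: 0.0
```

```bash
python3 st.py
```

```text
t33.18 q [-0.258  0.228  1.712  0.021  1.172  0.034] pos [ 0.5843 -0.0936  0.0436] tilt 2.1 tiltaz 18.3 yaz -17.2 xaz 72.8 x.z 0.021 y.z 0.030 F [ 0. -0. -0.] op 0.0004 gf 0.0
```

>>> play_rows --deltas '[-2, 0, 0, 0, 0, -2, 0, 0, 0, 0, 0, 0, 0, 0, 0]'

```text
t: 33.43
tool_pos: [0.5833, -0.0968, 0.0436]
orientation: [2.518, 1.859, 0.055]
force: [0.7, 1.8, 0.7]
opening: 0.0006
gripper_force: 1.0
```

>>> play_rows --deltas '[-2, 0, 0, 0, 0, 0, 0, 0, 0, 0]'

```text
t: 33.6
tool_pos: [0.5832, -0.0972, 0.0436]
orientation: [2.519, 1.86, 0.057]
force: [3.1, 9.4, 0.8]
opening: 0.0005
gripper_force: 4.6
```

>>> play_rows --deltas '[-2, 0, 0, 0, 0, 0, 0, 0, 0, 0]'

```text
t: 33.77
tool_pos: [0.5827, -0.0986, 0.0436]
orientation: [2.519, 1.86, 0.058]
force: [3.7, 11.3, 1.7]
opening: 0.0004
gripper_force: 5.7
```

>>> play_rows --deltas '[10, 0, 0, 0, 0, 15, 0, -5, 0, 0, 0, 0, -38, 0, 0, 0, 0, -38, 0, 0, 0, 0, -38, 0, 0, 0, 0, -38, 0, 0, 0, 0, -30, 0, 0, -38, 0, -10, 0, 0, -38, 0, 0, 0, 0, 0, 0, 0, 0, 0]'

```text
t: 34.6
tool_pos: [0.5592, -0.1571, 0.2405]
orientation: [2.518, 1.852, 0.051]
force: [0.6, -0.5, 0.0]
opening: 0.0005
gripper_force: 0.0
```

```bash
python3 st.py; python3 - <<'E'
from plant import robot
import cv2,pickle
from h import *
d={n:robot.read_camera(n) for n in("side","top","wrist")};pickle.dump(d,open("c9.pkl","wb"))
p=[.5452,-.2148,-.2995]
T3=lambda L:R.from_rotvec([0,0,p[2]]).apply(np.array(L))+[p[0],p[1],0]
def samp(n,L,src):
    c=src[n];uv=(fish if n=="wrist" else proj)(c,T3(L))
    return [(int(round(u)),int(round(v)),c["pixels"][int(round(v)),int(round(u))].tolist()) if 0<=u<559 and 0<=v<419 else None for u,v in uv]
o7=pickle.load(open("c7.pkl","rb"));o6=pickle.load(open("c6.pkl","rb"))
for y in(.122,.13,.137):
    L=[[x,y,.075] for x in(-.02,0,.02)]
    print("A out",y,"wrist now",samp("wrist",L,d),"| c7",samp("wrist",L,o7)); print("   top now",samp("top",L,d),"| c6",samp("top",L,o6))
for y in(-.13,):
    L=[[x,y,.075] for x in(-.02,0,.02)];print("B out side now",samp("side",L,d),"| c6",samp("side",L,o6))
E
```

```text
t34.60 q [-0.375  0.038  1.547  0.019  1.527 -0.072] pos [ 0.5592 -0.1571  0.2405] tilt 2.1 tiltaz 10.8 yaz -17.4 xaz 72.7 x.z 0.017 y.z 0.032 F [ 0.6 -0.5  0. ] op 0.0005 gf 0.0
A out 0.122 wrist now [(259, 134, [164, 178, 186]), (279, 134, [165, 179, 187]), (298, 134, [227, 231, 227])] | c7 [(255, 208, [29, 28, 30]), (275, 208, [29, 28, 28]), (296, 207, [27, 27, 27])]
   top now [(307, 225, [118, 131, 137]), (309, 219, [122, 134, 140]), (310, 213, [174, 181, 176])] | c6 [(307, 225, [63, 64, 61]), (309, 219, [61, 63, 62]), (310, 213, [61, 63, 60])]
A out 0.13 wrist now [(259, 126, [164, 178, 186]), (279, 126, [163, 178, 186]), (298, 126, [230, 234, 230])] | c7 [(255, 200, [28, 28, 28]), (275, 200, [28, 28, 27]), (296, 200, [29, 27, 28])]
   top now [(305, 224, [120, 133, 140]), (306, 218, [125, 138, 144]), (308, 212, [176, 183, 177])] | c6 [(305, 224, [63, 64, 63]), (306, 218, [64, 68, 65]), (308, 212, [62, 64, 60])]
A out 0.137 wrist now [(259, 119, [164, 178, 186]), (279, 119, [164, 178, 186]), (298, 119, [230, 234, 230])] | c7 [(255, 193, [28, 26, 27]), (275, 193, [29, 29, 29]), (296, 193, [29, 28, 29])]
   top now [(303, 223, [122, 135, 143]), (304, 218, [122, 135, 142]), (306, 212, [176, 182, 176])] | c6 [(303, 223, [110, 122, 126]), (304, 218, [110, 121, 126]), (306, 212, [154, 160, 155])]
B out side now [(254, 281, [53, 63, 58]), (261, 282, [50, 59, 57]), (268, 284, [51, 60, 57])] | c6 [(254, 281, [52, 61, 59]), (261, 282, [54, 62, 61]), (268, 284, [59, 67, 60])]
```

```bash
python3 -c "
from plant import robot
print(robot.close_job())"
```

```text
the job is handed in; nothing more can be done
None
```

The upper tier is down on the lower tier, both end clips are folded closed, and the job is handed in. While folding clip a the wrist force reached about 85 N (limit 120 N) for a moment, when the fingertip caught on its thumb lip; I backed off and closed it cleanly. I judged the seating and clips from camera fits and contact forces, without a test lift.

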